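# Eject the jig's bolt and sort the bench bolts by gauge slot

## Task

A short bolt is still held in the checking jig on the workbench: push the jig's spring ejector slide all the way to its stop so that the bolt comes out, and let the slide spring back. Then sort that bolt and all the loose bolts by length: drop each one through the gauge slot that just fits its length (not a longer one), so that it ends up lying wholly inside that gauge box. Leave the other things on the bench where they are.

Things in the scene. Friction and masses are not known exactly. Their poses are not given: they have to be found in the camera images.
- bolt_s1_mid (a point): short steel hex-head bolt, 45 mm long over all (head included): round shank 12 mm diameter, hexagonal head at its -x end 8 mm thick, 19 mm across flats, 22 mm across corners; about 50 g. The point is at half its length on its axis; x runs along the bolt from head to tip. It starts lying on the bench on head edge and shank tip (axis about 8 mm up); may be absent.
- bolt_s2_mid (a point): short steel hex-head bolt, 45 mm long over all (head included): round shank 12 mm diameter, hexagonal head at its -x end 8 mm thick, 19 mm across flats, 22 mm across corners; about 50 g. The point is at half its length on its axis; x runs along the bolt from head to tip. It starts lying on the bench on head edge and shank tip (axis about 8 mm up); may be absent.
- bolt_m1_mid (a point): medium steel hex-head bolt, 65 mm long over all (head included): round shank 12 mm diameter, hexagonal head at its -x end 8 mm thick, 19 mm across flats, 22 mm across corners; about 65 g. The point is at half its length on its axis; x runs along the bolt from head to tip. It starts lying on the bench on head edge and shank tip (axis about 8 mm up); may be absent.
- bolt_m2_mid (a point): medium steel hex-head bolt, 65 mm long over all (head included): round shank 12 mm diameter, hexagonal head at its -x end 8 mm thick, 19 mm across flats, 22 mm across corners; about 65 g. The point is at half its length on its axis; x runs along the bolt from head to tip. It starts lying on the bench on head edge and shank tip (axis about 8 mm up); may be absent.
- bolt_l1_mid (a point): long steel hex-head bolt, 85 mm long over all (head included): round shank 12 mm diameter, hexagonal head at its -x end 8 mm thick, 19 mm across flats, 22 mm across corners; about 80 g. The point is at half its length on its axis; x runs along the bolt from head to tip. It starts lying on the bench on head edge and shank tip (axis about 8 mm up); may be absent.
- bolt_l2_mid (a point): long steel hex-head bolt, 85 mm long over all (head included): round shank 12 mm diameter, hexagonal head at its -x end 8 mm thick, 19 mm across flats, 22 mm across corners; about 80 g. The point is at half its length on its axis; x runs along the bolt from head to tip. It starts lying on the bench on head edge and shank tip (axis about 8 mm up); may be absent.
- bolt_e_mid (a point): short steel hex-head bolt, 45 mm long over all (head included): round shank 12 mm diameter, hexagonal head at its -x end 8 mm thick, 19 mm across flats, 22 mm across corners; about 50 g. The point is at half its length on its axis; x runs along the bolt from head to tip. It starts inside the tunnel of the jig, tip towards the mouth, and is always there.
- slot_short (a point): centre of the slot in the top of the gauge box for short (45 mm) bolts, level with the top face. The slot is 53 mm long along this point's x, 30 mm wide along its y, in an aluminium plate 4 mm thick.
- gauge_short: fixed grey gauge box, 104 (x) by 66 (y) by 72 mm high; origin at the centre of its underside. Under the slotted plate is one compartment 96 by 58 mm, 64 mm deep, closed all round (+x wall of clear plastic). The three boxes stand in a row in any order and differ only in slot length.
- slot_medium (a point): centre of the slot in the top of the gauge box for medium (65 mm) bolts, level with the top face. The slot is 73 mm long along this point's x, 30 mm wide along its y, in an aluminium plate 4 mm thick.
- gauge_medium: fixed grey gauge box, 104 (x) by 66 (y) by 72 mm high; origin at the centre of its underside. Under the slotted plate is one compartment 96 by 58 mm, 64 mm deep, closed all round (+x wall of clear plastic). The three boxes stand in a row in any order and differ only in slot length.
- slot_long (a point): centre of the slot in the top of the gauge box for long (85 mm) bolts, level with the top face. The slot is 93 mm long along this point's x, 30 mm wide along its y, in an aluminium plate 4 mm thick.
- gauge_long: fixed grey gauge box, 104 (x) by 66 (y) by 72 mm high; origin at the centre of its underside. Under the slotted plate is one compartment 96 by 58 mm, 64 mm deep, closed all round (+x wall of clear plastic). The three boxes stand in a row in any order and differ only in slot length.
- jig: bolt-checking jig fixed to the bench; origin at the bench under the middle of its tunnel, +x the way the bolt is pushed out. Dark base plate 70 mm wide, 4 mm thick, from x = -105 to +95 mm. Grey tunnel from x = -26 to +26 mm, 40 mm wide, its top 31 mm above the bench; 26 mm wide and 22 mm high inside, open at both ends.
- jig_out (a point): point on the jig's base plate (4 mm above the bench), 56 mm in front of the tunnel's middle; same axes as the jig. The bolt starts in the tunnel with its tip about 2 mm out of the mouth; when the ejector is pushed fully it lies free here, its middle about over this point.
- ejector_tab (a point): middle of the rear (-x) face of the upright steel push tab of the spring ejector slide, behind the tunnel; the tab is 6 mm thick, 40 mm wide, stands from 6 to 52 mm above the bench (this point 29 mm above it); same axes as the jig. Push it along the jig's +x; its rear face starts 88 mm behind the tunnel's middle.
- ejector (a joint): ejector slide travel in m: 0 at rest, 0.05 fully pushed (stop). A spring pushes it back, 2.5 N at rest rising to 7.5 N at the stop; it returns by itself when let go.
- tape: bystander: paper tape roll 60 mm diameter, 19 mm high, among the bolts; origin at the centre of its underside
- tin: bystander: small dark round tin, 48 mm diameter, 32 mm high, among the bolts; origin at the centre of its underside
- dish: bystander: shallow round steel dish 90 mm diameter, 28 mm high; origin at the centre of its underside
- glue: bystander: white glue bottle 54 mm diameter, 100 mm high; origin at the centre of its underside
- wrench: bystander: steel wrench 170 mm long lying on the bench, origin under its middle, along its x
- screwdriver: bystander: screwdriver 190 mm long lying on the bench, origin under its middle, along its x
Not all that is in view belongs to the job. Leave any blue or turquoise look-alike of the part that bears bolt_m1_mid alone.

How it is judged:
On the way, in this order (a step that is already met when the one before it is completed fails the run):
1. the ejector slide is pushed to its stop (within 4 mm) (value of joint ejector above 0.046 m), for 0.05 s.
2. the slide has sprung back (within 5 mm) and the bolt is out of the jig's tunnel (its middle at least 40 mm in front of the tunnel's middle, or lifted or carried away) (value of joint ejector below 0.005 m and distance between bolt_e_mid and jig above 0.04 m), for 0.2 s.
At the end, for the whole second after the job is handed in: Every bolt that is present, the ejected one included, is wholly inside the gauge box of its own length: its middle is inside the compartment, at least 14 mm below the top of the plate, and medium and long bolts lie within 50 degrees of level; the ejector slide is back at rest (within 5 mm) (x of bolt_s1_mid in the frame of slot_short between -0.046 and 0.046 m and y of bolt_s1_mid in the frame of slot_short between -0.029 and 0.029 m and z of bolt_s1_mid in the frame of slot_short between -0.072 and -0.014 m and x of bolt_s2_mid in the frame of slot_short between -0.046 and 0.046 m and y of bolt_s2_mid in the frame of slot_short between -0.029 and 0.029 m and z of bolt_s2_mid in the frame of slot_short between -0.072 and -0.014 m and x of bolt_m1_mid in the frame of slot_medium between -0.046 and 0.046 m and y of bolt_m1_mid in the frame of slot_medium between -0.029 and 0.029 m and z of bolt_m1_mid in the frame of slot_medium between -0.072 and -0.014 m and angle between bolt_m1_mid's own x axis and vertical between 0.7 and 2.44 rad and x of bolt_m2_mid in the frame of slot_medium between -0.046 and 0.046 m and y of bolt_m2_mid in the frame of slot_medium between -0.029 and 0.029 m and z of bolt_m2_mid in the frame of slot_medium between -0.072 and -0.014 m and angle between bolt_m2_mid's own x axis and vertical between 0.7 and 2.44 rad and x of bolt_l1_mid in the frame of slot_long between -0.046 and 0.046 m and y of bolt_l1_mid in the frame of slot_long between -0.029 and 0.029 m and z of bolt_l1_mid in the frame of slot_long between -0.072 and -0.014 m and angle between bolt_l1_mid's own x axis and vertical between 0.7 and 2.44 rad and x of bolt_l2_mid in the frame of slot_long between -0.046 and 0.046 m and y of bolt_l2_mid in the frame of slot_long between -0.029 and 0.029 m and z of bolt_l2_mid in the frame of slot_long between -0.072 and -0.014 m and angle between bolt_l2_mid's own x axis and vertical between 0.7 and 2.44 rad and x of bolt_e_mid in the frame of slot_short between -0.046 and 0.046 m and y of bolt_e_mid in the frame of slot_short between -0.029 and 0.029 m and z of bolt_e_mid in the frame of slot_short between -0.072 and -0.014 m and value of joint ejector below 0.005 m); the robot touches nothing.
It fails at once if a bystander (tape, tin, dish, glue, wrench, screwdriver) is moved by more than 40 mm (distance of any of tape, tin, dish, glue, wrench, screwdriver from where it was at the start of the episode above 0.04 m).
Of bolt_s1, bolt_s2, bolt_m1, bolt_m2, bolt_l1, bolt_l2 only 4 to 6 are there at a start; the rules pass over those that are not, and their reading is None.
At some moment in a run one of bolt_s1, bolt_s2, bolt_m1, bolt_m2, bolt_l1, bolt_l2 may be knocked a few centimetres aside while the robot is not near it.
Once in a run the grip may slacken for a moment while it holds something.
It also fails if it takes over 210 s, if anything falls off the work surface, if the arm or the gripper's body presses on something with over 40 N, if the wrist force passes 120 N, or if a joint passes its speed limit or range.

## Robot

A 6-joint arm with a two-finger parallel gripper is mounted at the origin on the work surface. World frame = base frame: x ahead of the robot, y to its left, z up, the work surface at z = 0. Lengths are in m, angles in rad, forces in N, time in s.
With the tool pointing down it reaches from about 0.375 to 0.9 m from the base axis. Payload 3.1 kg.
Tool frame: the origin (TCP) lies midway between the tips of the shut fingers; the grasp point (between the pads) lies 19 mm behind it; x points along the fingers, y is the direction in which the jaws open and shut, and the axes are right-handed (so a half turn about x gives the same grasp; the last joint's range is limited). The gripper opens to 87 mm and grips with 3 to 60 N. Pads are 19 mm wide; open, the fingers measure 117 mm over their backs; the gripper's body (75 mm by 190 mm) begins 51 mm behind the grasp point.
Start: joints at [1.115, 0.527, 1.433, -0, 1.181, -0.178], TCP at [0.171, 0.601, 0.223] pointing down, gripper open.
Joint ranges: [-3.08, 3.08], [-0.75, 2.2], [0.22, 2.44], [-1.43, 4.57], [0, 2.65], [-2.85, 2.85]. Speed limits (rad/s): [2.79, 2.79, 3.14, 3.14, 3.14, 3.14].

## Interface

Orientations are given as a unit quaternion [x, y, z, w].
In Python, from rig import get_obs, imaging, robot gives the robot as it stands.
- The arm moves only by the shell command python3 -m inch 'ROWS' [FORCE]. ROWS is JSON, a list of rows, each a list of 3 entries, a list of its own where there are three numbers: the finger opening in mm, from 0 to 87, then the shift along the tool's x, y, z in mm, then the turn, a rotation vector about the tool's x, y, z in degrees. In form: [[grip, [dx, dy, dz], [wx, wy, wz]], ...]. A call has 1 to 12 rows; each row shifts and turns the pose as measured when the row begins, along the tool's axes as they then stand; what a row does not reach is not made up. A row lasts 1/8 s, in which the tool goes at most 62.5 mm and 10.7 degrees, less where a joint would pass 70% of its speed; a pose out of reach is approached as far as the arm can. A call with a gripper value outside its range is refused whole. The fingers move at their own pace and stop on an object; FORCE is the grip in N (left out, the last holds). Time passes only in rows, so rows that do not move let the fingers close. It gives the time, the measured TCP pose, the force and the opening at its end, in the units of the state.
- get_obs(): the state, without advancing time (a new reading comes with each control period).
- imaging.camera(name): name is "scene" or "side" or "wrist"; returns the picture (384x512x3 uint8, red, green, blue); there is no depth.
- imaging.camera_params(name): a dict with "camera_matrix" (3x3 intrinsics, pixels), "xyz" and "rotation" of the camera in the world. Camera axes: x right, y down, z forward; pixel columns grow to the right and rows downward; lengths in m; the calibration is good to about 2 mm. A picture is of the moment at which its call begins: read the wrist's pose just before it. camera_params takes no time and is no camera call; for the wrist camera it gives the pose at the moment of the call.
- robot.hand_in(): hands the job in, once; it reports no verdict.
Trained networks look in the newest picture that a camera, given by its name, has taken for a name from the list of things; names that differ only in an ending like _2 or _b are one class to them, and where a whole thing is asked for, a point or a joint stands for the part that bears it (a point fixed in the world has none). Each returns a list of dicts, best first, with "confidence" (0 to 1); they miss things now and then, are a little off and sometimes report something else, mostly with a low value. They report only what shows in the picture. A call takes as long as a camera call. They do not tell look-alikes from the thing itself.
- imaging.cut_out(camera, target): "pixels" (384x512 bool, what is visible of it) and "box" ([centre column, centre row, width, height] in pixels, round what is visible of it).
- imaging.tip_of(camera, target): "pixel" ([column, row] in pixels: a listed point, or the origin of a listed thing).
The state is a dict: "time": time; "q": joint angles; "joint_velocities": joint speeds; "joint_torque": joint torques, N m; "position": TCP position; "tool_rot": TCP orientation; "ft_force": force on the tool from outside, world axes, zero at the start; "moment": the same for the moment, N m; "grip_width": finger opening in m.
Only numpy, scipy, OpenCV 4.12 (cv2) and the standard library are available. Lean on these libraries where they do the work, as an engineer would, in place of code of your own. Each camera call takes 0.05 s, during which the arm holds its last target. There are 200 camera calls.

## Working session

There is one attempt and no reset: what is moved stays moved. The work goes in short steps, Python scripts to look and compute and a shell command to move; the robot and the scene stay as the last step left them, time stands still between calls to the robot, and variables do not carry over. Pictures are saved under pics/ and viewed, about 12 in all and at most 16, crops included, and the job is handed in when it is done.

```bash
ls; mkdir -p pics; cat > h.py <<'E'
import numpy as np, cv2
from rig import get_obs, imaging, robot
from scipy.spatial.transform import Rotation as R
def snap(n,f=None):
    im=imaging.camera(n)
    if f: cv2.imwrite('pics/'+f,cv2.cvtColor(im,cv2.COLOR_RGB2BGR))
    return im
def rot(p):
    r=np.array(p['rotation'],float)
    return r if r.shape==(3,3) else R.from_quat(r).as_matrix()
def ray(p,px,z):
    d=rot(p)@np.linalg.inv(p['camera_matrix'])@np.array([px[0],px[1],1.]); o=np.array(p['xyz'])
    return o+d*(z-o[2])/d[2]
def proj(p,X):
    c=rot(p).T@(np.array(X)-p['xyz']); u=np.array(p['camera_matrix'])@c; return u[:2]/u[2]
E
python3 - <<'E'
from h import *
for n in('scene','side','wrist'):
    p=imaging.camera_params(n); print(n,np.round(p['xyz'],3),np.round(rot(p),2).tolist(),np.array(p['camera_matrix']).round(0).tolist())
a=snap('scene','a.png');b=snap('side','b.png')
o=get_obs();print(o['time'],o['position'],o['tool_rot'])
for n in('scene','side'):
  p=imaging.camera_params(n)
  for t,z in dict(slot_short=.072,slot_medium=.072,slot_long=.072,jig=0,jig_out=.004,ejector_tab=.029,bolt_s1_mid=.008,bolt_m1_mid=.008,bolt_l1_mid=.008,bolt_e_mid=.015).items():
    for d in imaging.tip_of(n,t)[:7]: print(n,t,round(d['confidence'],2),np.round(d['pixel']),ray(p,d['pixel'],z)[:2].round(3))
E
```

```text
pics
scene [1.242 0.57  1.073] [[-0.62, 0.57, -0.54], [0.78, 0.43, -0.45], [-0.02, -0.7, -0.71]] [[433.0, 0.0, 263.0], [0.0, 433.0, 185.0], [0.0, 0.0, 1.0]]
side [ 0.314 -0.71   0.644] [[0.96, -0.19, 0.23], [-0.29, -0.6, 0.75], [-0.0, -0.78, -0.62]] [[349.0, 0.0, 253.0], [0.0, 349.0, 194.0], [0.0, 0.0, 1.0]]
wrist [0.102 0.619 0.385] [[0.27, 0.93, 0.25], [0.96, -0.26, -0.07], [-0.0, 0.26, -0.97]] [[333.0, 0.0, 255.0], [0.0, 333.0, 187.0], [0.0, 0.0, 1.0]]
0.1 [0.17106193 0.60041895 0.22166628] [ 0.09722687  0.70051986 -0.09859519  0.70006989]
scene slot_short 0.74 [217. 229.] [ 0.707 -0.051]
scene slot_short 0.36 [250. 261.] [0.735 0.099]
scene slot_short 0.24 [201. 222.] [ 0.716 -0.105]
scene slot_medium 0.8 [252. 246.] [0.691 0.069]
scene slot_medium 0.7 [189. 173.] [ 0.586 -0.288]
scene slot_long 0.62 [198. 208.] [ 0.683 -0.154]
scene jig 0.91 [352. 250.] [0.479 0.285]
scene jig_out 0.92 [343. 240.] [0.467 0.244]
scene jig_out 0.48 [238. 166.] [ 0.408 -0.228]
scene jig_out 0.34 [222. 240.] [ 0.695 -0.05 ]
scene ejector_tab 0.49 [382. 264.] [0.492 0.384]
scene ejector_tab 0.32 [170
[... 677 characters left out ...]
_long 0.56 [332. 212.] [ 0.686 -0.152]
side jig 0.87 [213. 158.] [0.476 0.288]
side jig 0.42 [299. 167.] [0.731 0.151]
side jig_out 0.79 [211. 163.] [0.461 0.257]
side ejector_tab 0.61 [216. 136.] [0.509 0.38 ]
side bolt_s1_mid 0.41 [213. 210.] [0.418 0.017]
side bolt_m1_mid 0.79 [172. 307.] [ 0.274 -0.258]
side bolt_m1_mid 0.63 [227. 237.] [ 0.43  -0.095]
side bolt_m1_mid 0.58 [234. 187.] [0.499 0.103]
side bolt_m1_mid 0.52 [188. 234.] [ 0.338 -0.056]
side bolt_l1_mid 0.64 [316. 209.] [ 0.691 -0.061]
side bolt_l1_mid 0.57 [281. 264.] [ 0.53  -0.218]
side bolt_l1_mid 0.23 [214. 166.] [0.465 0.227]
side bolt_e_mid 0.57 [216. 156.] [0.482 0.273]
side bolt_e_mid 0.38 [355. 273.] [ 0.676 -0.297]
```

```bash
python3 - <<'E'
import cv2
a=cv2.imread('pics/a.png')[110:310,130:430]; cv2.imwrite('pics/a2.png',cv2.resize(a,(800,533),interpolation=cv2.INTER_CUBIC))
b=cv2.imread('pics/b.png')[100:330,120:420]; cv2.imwrite('pics/b2.png',cv2.resize(b,(780,598),interpolation=cv2.INTER_CUBIC))
E
```

```text
(no output)
```

View pics/a2.png

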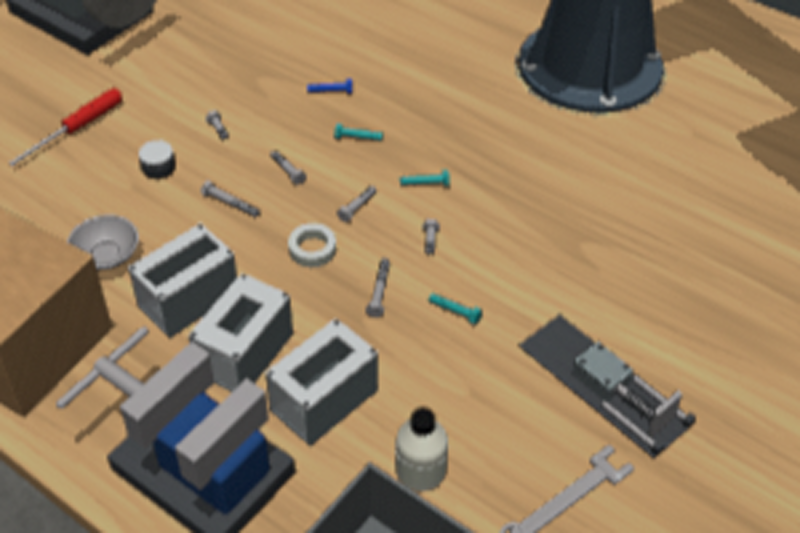

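View pics/b2.png

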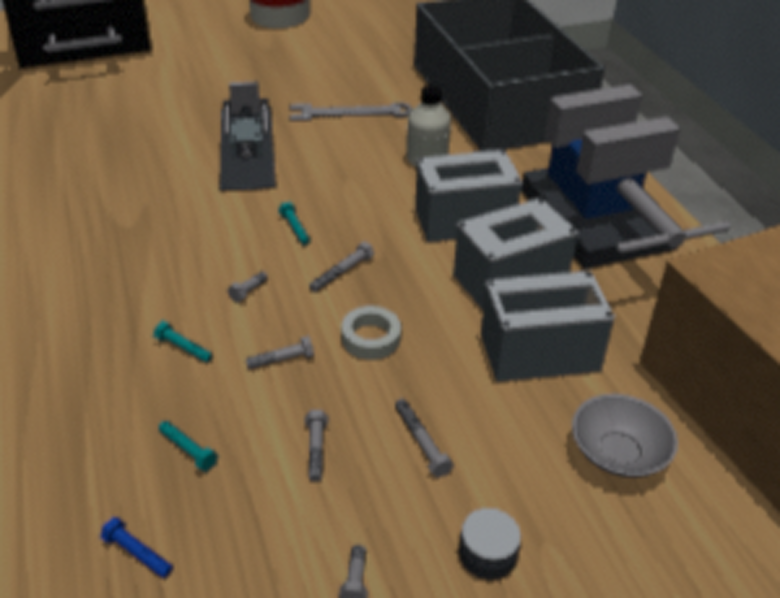

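The steel bolts are at scene px (211,156) short, (238,173) medium, (216,184) long, (264,186) medium, (291,198) short and (272,218) long. The jig is at (352,250). The look-alikes to leave are blue at (254,143) and turquoise at (264,161), (290,177) and (300,225). Slots: long is the far-left box (198,208), short is the middle (220,228), medium is next to the glue (252,246).

```bash
cat >> h.py <<'E'
def bolts(n,im,z=.008,zmax=None):
    """steel-coloured elongated blobs -> mid, axis dir angle, length (on plane z)"""
    p=imaging.camera_params(n); hsv=cv2.cvtColor(im,cv2.COLOR_RGB2HSV)
    m=(hsv[...,1]<75).astype(np.uint8)
    k,lab,st,_=cv2.connectedComponentsWithStats(m); out=[]
    for i in range(1,k):
        if st[i,4]<25: continue
        ys,xs=np.nonzero(lab==i)
        P=np.array([ray(p,(x,y),z)[:2] for x,y in zip(xs,ys)]) if len(xs)<6000 else None
        if P is None or np.hypot(*P.mean(0))>1: continue
        w,V=np.linalg.eigh(np.cov((P-P.mean(0)).T)); a=V[:,1]; t=(P-P.mean(0))@a; s=(P-P.mean(0))@V[:,0]
        # head = wider end
        L=t.max()-t.min(); lo=np.ptp(s[t<t.min()+.25*L]); hi=np.ptp(s[t>t.max()-.25*L])
        if hi>lo: a=-a;t=-t
        if .03<L<.13 and np.ptp(s)<.05: 
            mid=P.mean(0)+a*(t.max()+t.min())/2
            out.append((mid,np.degrees(np.arctan2(a[1],a[0])),L,np.ptp(s),(xs.mean(),ys.mean())))
    return out
def show(n,im,**k):
    for m,a,L,w,px in bolts(n,im,**k): print(n,m.round(3),'tipdir',round(a),'L',round(L*1e3),'w',round(w*1e3),'px',np.round(px))
def go(x,y,z,yaw):
    """total turn (tool rotvec deg) then shift in turned axes (mm); yaw=jaw direction deg, mod 180"""
    o=get_obs(); T=R.from_quat(o['tool_rot']); q6=o['q'][5]; best=[]
    for s in (0,180):
        c,sn=np.cos(np.radians(yaw+s)),np.sin(np.radians(yaw+s))
        G=R.from_matrix(np.array([[0,0,-1],[c,sn,0],[sn,-c,0]]).T)
        rv=(T.inv()*G).as_rotvec(degrees=True); best.append((abs(rv[0]),s,rv,G))
    for _,s,rv,G in sorted(best,key=lambda b:b[0]):
        print('alt',s,'TURN',rv.round(1),'then SHIFT',(G.inv().apply(np.array([x,y,z])-o['position'])*1e3).round(1))
    print('t',o['time'],'pos',np.round(o['position'],4),'q',np.round(o['q'],2),'grip',round(o['grip_width']*1e3,1))
E
python3 - <<'E'
from h import *
for n,f in(('scene','a.png'),('side','b.png')):
    show(n,cv2.cvtColor(cv2.imread('pics/'+f),cv2.COLOR_BGR2RGB))
go(.48,.31,.30,-16)
E
```

```text
scene [ 0.432 -0.342] tipdir 63 L 61 w 21 px [211. 156.]
scene [ 0.611 -0.506] tipdir -2 L 95 w 9 px [144. 164.]
scene [ 0.532 -0.36 ] tipdir 52 L 75 w 45 px [188. 169.]
scene [-0.156  0.547] tipdir -172 L 72 w 12 px [509. 170.]
scene [ 0.437 -0.206] tipdir -106 L 71 w 20 px [238. 173.]
scene [ 0.53  -0.227] tipdir 94 L 92 w 21 px [215. 184.]
scene [ 0.434 -0.091] tipdir 179 L 70 w 20 px [263. 186.]
scene [0.423 0.017] tipdir 34 L 55 w 20 px [291. 197.]
scene [0.529 0.018] tipdir -152 L 90 w 20 px [272. 219.]
scene [0.648 0.653] tipdir -125 L 73 w 31 px [452. 373.]
side [0.529 0.019] tipdir -149 L 99 w 22 px [252. 202.]
side [0.423 0.019] tipdir 32 L 49 w 24 px [214. 210.]
side [ 0.433 -0.091] tipdir -174 L 68 w 28 px [228. 236.]
side [ 0.529 -0.226] tipdir 97 L 92 w 20 px [283. 269.]
side [ 0.064 -0.058] tipdir 82 L 35 w 33 px [ 72. 260.]
side [ 0.437 -0.206] tipdir -106 L 78 w 19 px [241. 269.]
side [ 0.542 -0.343] tipdir -122 L 65 w 46 px [308. 308.]
side [ 0.431 -0.339] tipdir 66 L 50 w 20 px [256. 322.]
side [ 0.619 -0.5  ] tipdir 177 L 92 w 7 px [384. 371.]
alt 180 TURN [-89.9  -0.    0. ] then SHIFT [ -77.5 -376.9 -194.7]
alt 0 TURN [90.1  0.   0. ] then SHIFT [-77.5 376.9 194.7]
t 1.1 pos [0.1714 0.601  0.2225] q [ 1.11  0.53  1.43  0.    1.18 -0.18] grip 87.1
```

```bash
python3 -m inch '[[0,[-10,0,0],[10,0,0]],[0,[-10,0,0],[10,0,0]],[0,[-10,0,0],[10,0,0]],[0,[-10,0,0],[10,0,0]],[0,[-10,0,0],[10,0,0]],[0,[-10,0,0],[10,0,0]],[0,[-10,0,0],[10,0,0]],[0,[0,0,0],[10,0,0]],[0,[0,0,0],[10,0,0]]]' 40; python3 -m inch '[[0,[0,47,24],[0,0,0]],[0,[0,47,24],[0,0,0]],[0,[0,47,24],[0,0,0]],[0,[0,47,24],[0,0,0]],[0,[0,47,24],[0,0,0]],[0,[0,47,24],[0,0,0]],[0,[0,47,24],[0,0,0]],[0,[0,47,24],[0,0,0]],[0,[0,0,0],[0,0,0]]]'
python3 - <<'E'
from h import *
go(.48,.31,.30,-16)
p=imaging.camera_params('wrist');snap('wrist','w1.png')
for t,z in dict(jig=0,jig_out=.004,ejector_tab=.029,bolt_e_mid=.015).items():
    for d in imaging.tip_of('wrist',t)[:2]: print(t,round(d['confidence'],2),np.round(d['pixel']),ray(p,d['pixel'],z)[:2].round(4))
E
```

```text
time: 2.22
position: [0.1711, 0.6006, 0.2946]
tool_rot: [-0.575, -0.411, 0.576, -0.411]
ft_force: [0.0, 0.8, 0.4]
grip_width: 0.0054
time: 3.35
position: [0.4744, 0.2896, 0.2954]
tool_rot: [0.577, 0.411, -0.573, 0.412]
ft_force: [-1.2, 0.3, 0.8]
grip_width: 0.0003
alt 0 TURN [-2.8 -0.2 -0.2] then SHIFT [ -4.6  -0.2 -21.1]
alt 180 TURN [177.2  -0.3   0.4] then SHIFT [-4.6  0.2 21.1]
t 3.35 pos [0.4744 0.2896 0.2954] q [0.35 0.35 1.52 0.   1.26 0.67] grip 0.3
jig 0.82 [260. 145.] [0.4844 0.2932]
jig 0.55 [438. 245.] [0.6881 0.0643]
jig_out 0.81 [262. 186.] [0.4675 0.2372]
ejector_tab 0.66 [249.  78.] [0.4982 0.3794]
```

View pics/w1.png

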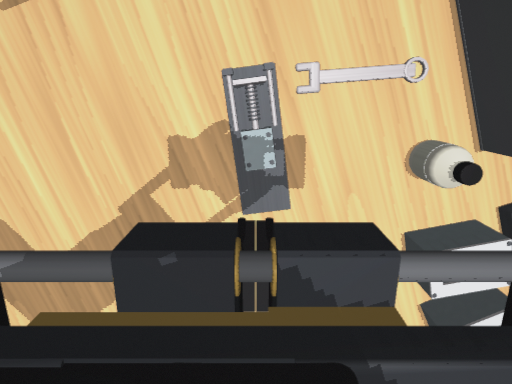

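```bash
python3 - <<'E'
from h import *
p=imaging.camera_params('wrist')
for px in((243,213),(290,208),(222,74),(274,66),(255,69)): print(px,ray(p,px,.004)[:2].round(4))
im=cv2.imread('pics/w1.png');cv2.imwrite('pics/w1c.png',cv2.resize(im[50:230,190:330],None,fx=3.3,fy=3.3,interpolation=cv2.INTER_CUBIC))
E
```

```text
(243, 213) [0.4252 0.2116]
(290, 208) [0.4918 0.1974]
(222, 74) [0.4613 0.4004]
(274, 66) [0.5282 0.3884]
(255, 69) [0.5038 0.3927]
```

View pics/w1c.png

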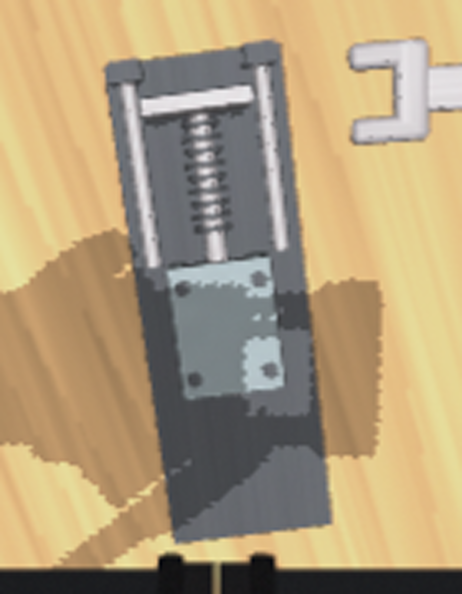

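```bash
python3 - <<'E'
from h import *
go(.4992,.417,.03,-10.8)
E
```

```text
alt 0 TURN [-7.6 -0.2 -0.1] then SHIFT [ 265.4    5.1 -127. ]
alt 180 TURN [ 1.724e+02 -1.000e-01  4.000e-01] then SHIFT [265.4  -5.1 127. ]
t 3.6 pos [0.4704 0.2932 0.2954] q [0.35 0.35 1.52 0.   1.26 0.67] grip 0.3
```

```bash
python3 -m inch '[[0,[0,0,0],[-7.6,0,0]],[0,[0,2,-43],[0,0,0]],[0,[0,2,-43],[0,0,0]],[0,[0,1,-41],[0,0,0]],[0,[50,0,0],[0,0,0]],[0,[50,0,0],[0,0,0]],[0,[50,0,0],[0,0,0]],[0,[50,0,0],[0,0,0]],[0,[30,0,0],[0,0,0]],[0,[0,0,0],[0,0,0]]]'; python3 - <<'E'
from h import *
go(.4992,.417,.03,-10.8)
E
```

```text
time: 4.85
position: [0.4882, 0.4375, 0.0623]
tool_rot: [0.542, 0.459, -0.534, 0.458]
ft_force: [-0.7, -0.1, 0.4]
grip_width: 0.0005
alt 0 TURN [ 1.7 -0.5 -0.3] then SHIFT [32.3 14.7 18. ]
alt 180 TURN [-178.3    0.5   -0.8] then SHIFT [ 32.3 -14.7 -18. ]
t 4.85 pos [0.4882 0.4375 0.0623] q [0.56 0.76 1.48 0.   0.89 0.72] grip 0.5
```

```bash
python3 -m inch '[[0,[0,14,0],[1.7,-0.5,-0.3]],[0,[16,0,4],[0,0,0]],[0,[16,0,4],[0,0,0]],[0,[0,0,0],[0,0,0]]]'; python3 - <<'E'
from h import *
go(.4992,.417,.03,-10.8)
go(.4757+.188*.043,.2945+.982*.043,.03,-10.8)
E
```

```text
time: 5.35
position: [0.5034, 0.4295, 0.0332]
tool_rot: [0.548, 0.45, -0.542, 0.451]
ft_force: [-0.4, 0.4, 0.3]
grip_width: 0.0003
alt 0 TURN [-0.  -0.3 -0.3] then SHIFT [ 3.2 -1.8 13. ]
alt 180 TURN [180.   -0.5   0.5] then SHIFT [  3.2   1.8 -13. ]
t 5.35 pos [0.5034 0.4295 0.0332] q [ 0.54  0.81  1.47 -0.    0.86  0.73] grip 0.3
alt 0 TURN [-0.  -0.3 -0.3] then SHIFT [ 3.2 -1.9 94.8]
alt 180 TURN [180.   -0.5   0.5] then SHIFT [  3.2   1.9 -94.8]
t 5.35 pos [0.5034 0.4295 0.0332] q [ 0.54  0.81  1.47 -0.    0.86  0.73] grip 0.3
```

```bash
python3 -m inch '[[0,[1,-2,8],[0,0,0]],[0,[0,0,8],[0,0,0]],[0,[0,0,8],[0,0,0]],[0,[0,0,8],[0,0,0]],[0,[0,0,8],[0,0,0]],[0,[0,0,8],[0,0,0]],[0,[0,0,8],[0,0,0]],[0,[0,0,8],[0,0,0]],[0,[0,0,8],[0,0,0]],[0,[0,0,8],[0,0,0]],[0,[0,0,6],[0,0,0]]]'; python3 - <<'E'
from h import *
go(.4757+.188*.043,.2945+.982*.043,.03,-10.8)
E
```

```text
time: 6.72
position: [0.4859, 0.3483, 0.0333]
tool_rot: [0.555, 0.451, -0.538, 0.447]
ft_force: [-1.2, 7.7, -2.1]
grip_width: 0.0007
alt 0 TURN [-0.3 -1.3 -0.6] then SHIFT [ 3.3  0.1 11.7]
alt 180 TURN [179.7  -1.    2. ] then SHIFT [  3.3  -0.1 -11.7]
t 6.725 pos [0.4859 0.3483 0.0333] q [0.43 0.75 1.65 0.02 0.72 0.61] grip 0.7
```

Spring force 7.7 N; nearly at the stop. I'll push until the force jumps.

```bash
python3 -m inch '[[0,[0,0,6],[0,1.3,0.6]],[0,[0,0,6],[0,0,0]],[0,[0,0,6],[0,0,0]]]'; python3 -m inch '[[0,[0,0,6],[0,0,0]],[0,[0,0,6],[0,0,0]]]';
```

```text
time: 7.1
position: [0.4856, 0.3436, 0.0341]
tool_rot: [0.575, 0.454, -0.522, 0.437]
ft_force: [-2.0, 26.1, -8.1]
grip_width: 0.0007
time: 7.35
position: [0.4858, 0.3439, 0.0343]
tool_rot: [0.583, 0.455, -0.516, 0.432]
ft_force: [-1.5, 24.6, -5.8]
grip_width: 0.0007
```

Stop reached: 25 N and no further travel. Backing off.

```bash
python3 -m inch '[[0,[0,0,-10],[0,0,0]],[0,[0,0,-12],[0,0,0]],[0,[0,0,-15],[0,0,0]],[0,[0,0,-15],[0,0,0]],[0,[0,0,-15],[0,0,0]],[0,[0,0,-15],[0,0,0]],[0,[0,0,-10],[0,0,0]],[0,[0,0,0],[0,0,0]]]'; python3 - <<'E'
from h import *
go(.49,.35,.25,-10.8)
E
```

```text
time: 8.35
position: [0.5064, 0.4386, 0.0436]
tool_rot: [0.583, 0.455, -0.515, 0.433]
ft_force: [0.3, -0.2, -0.2]
grip_width: 0.0004
alt 0 TURN [-1.3 -5.4 -2.1] then SHIFT [-206.4    0.5   90.1]
alt 180 TURN [178.5  -3.3   8.4] then SHIFT [-206.4   -0.5  -90.1]
t 8.35 pos [0.5064 0.4386 0.0436] q [0.53 0.78 1.52 0.07 0.76 0.69] grip 0.4
```

```bash
python3 -m inch '[[50,[-50,0,0],[-1.3,-5.4,-2.1]],[50,[-50,0,0],[0,0,0]],[50,[-50,0,0],[0,0,0]],[50,[-50,0,50],[0,0,0]],[50,[0,0,50],[0,0,0]],[50,[0,0,50],[0,0,0]],[50,[0,0,50],[0,0,0]],[50,[0,0,20],[0,0,0]],[50,[0,0,0],[0,0,0]],[50,[0,0,0],[0,0,0]]]'; python3 - <<'E'
from h import *
p=imaging.camera_params('wrist');im=snap('wrist','w2.png')
for t,z in dict(bolt_s1_mid=.012,bolt_e_mid=.012,ejector_tab=.029,jig=0).items():
    for d in imaging.tip_of('wrist',t)[:2]: print(t,round(d['confidence'],2),np.round(d['pixel']),ray(p,d['pixel'],z)[:2].round(4))
go(.4652,.2395,.006,-10.8)
E
```

```text
time: 9.6
position: [0.4608, 0.2151, 0.2436]
tool_rot: [-0.541, -0.449, 0.549, -0.452]
ft_force: [-0.1, -0.7, 0.7]
grip_width: 0.05
bolt_s1_mid 0.65 [259. 301.] [0.4272 0.0163]
bolt_e_mid 0.63 [258. 138.] [0.4674 0.2343]
jig 0.94 [260.  85.] [0.4805 0.2921]
alt 0 TURN [0.  0.7 0.2] then SHIFT [ 2.374e+02 -1.000e-01 -2.430e+01]
alt 180 TURN [-180.    -0.3    1.1] then SHIFT [2.374e+02 1.000e-01 2.430e+01]
t 9.85 pos [0.4607 0.2156 0.2434] q [ 0.22  0.35  1.69 -0.01  1.11  0.42] grip 50.0
```

View pics/w2.png

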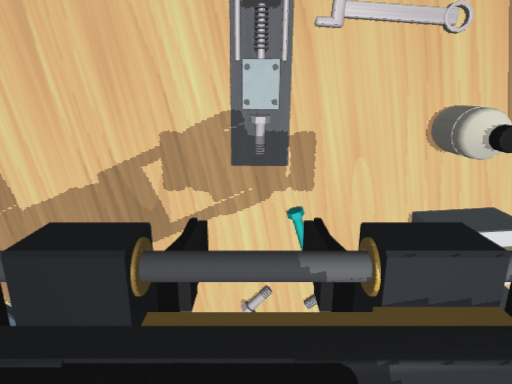

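```bash
python3 -m inch '[[50,[0,4,-24],[0,0.7,0.2]],[50,[50,0,0],[0,0,0]],[50,[50,0,0],[0,0,0]],[50,[50,0,0],[0,0,0]],[50,[30,0,0],[0,0,0]],[50,[0,0,0],[0,0,0]]]'; python3 - <<'E'
from h import *
go(.469,.2385,.0065,-10.8)
E
```

```text
time: 10.6
position: [0.4773, 0.2494, 0.0589]
tool_rot: [0.549, 0.451, -0.539, 0.453]
ft_force: [0.1, 0.2, 1.0]
grip_width: 0.0499
alt 0 TURN [ 0.2 -0.6 -0.6] then SHIFT [52.4 -6.1 12.3]
alt 180 TURN [-179.8    1.    -0.9] then SHIFT [ 52.4   6.1 -12.3]
t 10.6 pos [0.4773 0.2494 0.0589] q [0.27 0.66 1.79 0.01 0.68 0.45] grip 49.9
```

```bash
python3 -m inch '[[50,[20,-6,12],[0,0,0]],[50,[0,0,0],[0,0,0]],[50,[16,0,0],[0,-0.5,-0.5]],[50,[0,0,0],[0,0,0]]]'; python3 - <<'E'
from h import *
go(.469,.2385,.0065,-10.8)
E
```

```text
time: 11.1
position: [0.4755, 0.2431, 0.0256]
tool_rot: [0.548, 0.45, -0.539, 0.454]
ft_force: [0.5, -0.1, -0.1]
grip_width: 0.05
alt 0 TURN [ 0.3 -0.4 -0.7] then SHIFT [19.1 -5.5  5.8]
alt 180 TURN [-179.7    1.1   -0.6] then SHIFT [19.1  5.5 -5.8]
t 11.1 pos [0.4755 0.2431 0.0256] q [0.26 0.72 1.81 0.   0.6  0.44] grip 50.0
```

```bash
python3 -m inch '[[50,[0,-5,5],[0,0,0]],[50,[5,-3,3],[0,0,0]],[50,[10,0,0],[0,0,0]]]'; python3 - <<'E'
from h import *
go(.469,.2385,.0065,-10.8)
E
```

```text
time: 11.48
position: [0.4673, 0.2371, 0.0115]
tool_rot: [0.549, 0.45, -0.538, 0.455]
ft_force: [-0.4, -0.3, -0.5]
grip_width: 0.0498
alt 0 TURN [ 0.4 -0.5 -0.9] then SHIFT [ 5.   1.4 -1.7]
alt 180 TURN [-179.6    1.4   -0.8] then SHIFT [ 5.  -1.4  1.7]
t 11.475 pos [0.4673 0.2371 0.0115] q [0.26 0.74 1.84 0.   0.54 0.44] grip 49.8
```

Close and lift, then move over the boxes for a slot look.

```bash
python3 -m inch '[[50,[5,1,0],[0,0,0]],[8,[0,0,0],[0,0,0]],[8,[0,0,0],[0,0,0]],[8,[0,0,0],[0,0,0]],[8,[0,0,0],[0,0,0]],[8,[-30,0,0],[0,0,0]],[8,[-50,0,0],[0,0,0]],[8,[-50,0,0],[0,0,0]],[8,[-50,0,0],[0,0,0]],[8,[-40,0,0],[0,0,0]],[8,[0,0,0],[0,0,0]]]' 50; python3 - <<'E'
from h import *
go(.66,-.09,.27,-10.8)
snap('side','s1.png')
for d in imaging.tip_of('side','slot_short')[:1]: print(d)
E
```

```text
time: 12.85
position: [0.4648, 0.2356, 0.2324]
tool_rot: [0.549, 0.45, -0.538, 0.455]
ft_force: [0.2, -0.5, -0.6]
grip_width: 0.0081
alt 0 TURN [ 0.3 -0.5 -0.9] then SHIFT [-37.6 252.8 283.2]
alt 180 TURN [-179.7    1.4   -0.7] then SHIFT [ -37.6 -252.8 -283.2]
t 12.85 pos [0.4648 0.2356 0.2324] q [0.25 0.37 1.69 0.   1.06 0.44] grip 8.1
{'pixel': [316.5, 183.5], 'confidence': 0.84}
```

```bash
python3 - <<'E'
from h import *
p=imaging.camera_params('wrist');im=snap('wrist','w3.png')
for d in imaging.tip_of('wrist','bolt_e_mid')[:2]: print(round(d['confidence'],2),np.round(d['pixel']),ray(p,d['pixel'],.012)[:2].round(4))
E
```

```text
0.84 [259. 157.] [0.4691 0.2367]
```

View pics/w3.png

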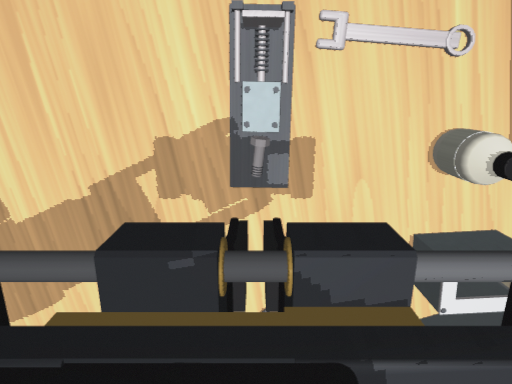

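```bash
python3 - <<'E'
from h import *
go(.469,.236,.006,-10.8)
p=imaging.camera_params('wrist'); a=ray(p,(261,138),.014);b=ray(p,(257,178),.010);print(a,b,(a+b)/2,np.degrees(np.arctan2(*(b-a)[[1,0]])))
E
python3 -m inch '[[34,[40,0,0],[0,0,0]],[34,[50,0,0],[0,0,0]],[34,[50,0,0],[0,0,0]],[34,[30,4,0],[0,-0.5,-0.9]],[34,[15,2,0],[0,0,0]],[34,[0,0,0],[0,0,0]]]'; python3 - <<'E'
from h import *
go(.469,.236,.006,-10.8)
E
```

```text
alt 0 TURN [ 0.3 -0.2 -0.3] then SHIFT [221.4   7.   -2.8]
alt 180 TURN [-179.7    0.4   -0.3] then SHIFT [221.4  -7.    2.8]
t 13.05 pos [0.4616 0.2346 0.2274] q [0.25 0.38 1.7  0.   1.06 0.44] grip 8.0
[0.4735588 0.2580214 0.014    ] [0.46059822 0.21229702 0.01      ] [0.46707851 0.23515921 0.012     ] -105.82537840060829
time: 13.8
position: [0.4633, 0.2323, 0.0297]
tool_rot: [-0.535, -0.456, 0.552, -0.448]
ft_force: [0.3, 0.5, 0.5]
grip_width: 0.0339
alt 0 TURN [0.3 0.7 1.4] then SHIFT [23.7  4.9 -4.7]
alt 180 TURN [-179.7   -2.1    1. ] then SHIFT [23.7 -4.9  4.7]
t 13.8 pos [0.4633 0.2323 0.0297] q [ 0.25  0.71  1.82 -0.    0.64  0.43] grip 33.9
```

```bash
python3 -m inch '[[34,[8,5,-4],[-4,0.7,1.4]],[34,[8,2,0],[0,0,0]],[34,[6,0,0],[0,0,0]],[34,[3,0,0],[0,0,0]]]'; python3 - <<'E'
from h import *
go(.4675,.2355,.006,-15)
E
```

```text
time: 14.3
position: [0.4723, 0.2356, 0.0064]
tool_rot: [0.53, 0.47, -0.526, 0.471]
ft_force: [0.3, -0.3, -0.4]
grip_width: 0.034
alt 0 TURN [ 8.5 -0.2 -0.3] then SHIFT [ 0.4 -4.6  1.3]
alt 180 TURN [-171.5    0.4   -0.3] then SHIFT [ 0.4  4.6 -1.3]
t 14.3 pos [0.4723 0.2356 0.0064] q [0.25 0.75 1.83 0.   0.56 0.36] grip 34.0
```

```bash
python3 -m inch '[[34,[0,-4,1],[8,0,0]],[20,[0,-1,0],[0,0,0]],[0,[0,0,0],[0,0,0]],[0,[0,0,0],[0,0,0]],[0,[0,0,0],[0,0,0]],[0,[0,0,0],[0,0,0]],[0,[0,0,0],[0,0,0]]]' 50; python3 - <<'E'
from h import *
go(.4675,.2355,.006,-15)
E
```

```text
time: 15.18
position: [0.4681, 0.2355, 0.007]
tool_rot: [0.562, 0.432, -0.556, 0.434]
ft_force: [-1.3, 0.1, -0.2]
grip_width: 0.0104
alt 0 TURN [ 0.5 -0.3 -0.3] then SHIFT [ 1.  -0.5  0.1]
alt 180 TURN [-179.5    0.5   -0.4] then SHIFT [ 1.   0.5 -0.1]
t 15.175 pos [0.4681 0.2355 0.007 ] q [0.25 0.75 1.84 0.   0.55 0.5 ] grip 10.4
```

```bash
python3 -m inch '[[0,[-15,0,0],[0,0,0]],[0,[-50,0,0],[0,0,0]],[0,[-50,0,0],[0,0,0]],[0,[-50,0,0],[0,0,0]],[0,[-50,0,0],[0,0,0]],[0,[-30,0,0],[0,0,0]],[0,[0,0,0],[0,0,0]]]'; python3 - <<'E'
from h import *
go(.68,-.19,.29,-15)
E
```

```text
time: 16.05
position: [0.4659, 0.2345, 0.265]
tool_rot: [0.563, 0.432, -0.555, 0.434]
ft_force: [-0.0, -0.5, -0.7]
grip_width: 0.0105
alt 0 TURN [ 0.5 -0.4 -0.6] then SHIFT [-25.  316.7 354.6]
alt 180 TURN [-179.5    0.9   -0.6] then SHIFT [ -25.  -316.7 -354.6]
t 16.05 pos [0.4659 0.2345 0.265 ] q [0.25 0.33 1.65 0.   1.15 0.5 ] grip 10.5
```

Held (10.5 mm). Moving to view the slots.

```bash
python3 -m inch '[[0,[-5,35,39],[0,0,0]],[0,[-5,35,39],[0,0,0]],[0,[-5,35,39],[0,0,0]],[0,[-5,35,39],[0,0,0]],[0,[0,35,39],[0,0,0]],[0,[0,35,39],[0,0,0]],[0,[0,35,39],[0,0,0]],[0,[0,35,39],[0,0,0]],[0,[0,25,25],[0,0,0]],[0,[0,0,0],[0,0,0]],[0,[0,0,0],[0,0,0]]]'; python3 - <<'E'
from h import *
go(.68,-.19,.29,-15)
p=imaging.camera_params('wrist');im=snap('wrist','w4.png')
for t in('slot_short','slot_medium','slot_long'):
    for d in imaging.tip_of('wrist',t)[:3]: print(t,round(d['confidence'],2),np.round(d['pixel']),ray(p,d['pixel'],.072)[:2].round(4))
E
```

```text
time: 17.42
position: [0.6721, -0.1774, 0.2671]
tool_rot: [-0.556, -0.442, 0.56, -0.426]
ft_force: [-0.2, 0.2, -1.0]
grip_width: 0.0107
alt 0 TURN [ 0.7 -0.5  1.2] then SHIFT [-22.9  10.9  10.1]
alt 180 TURN [-179.3   -1.8   -0.8] then SHIFT [-22.9 -10.9 -10.1]
t 17.425 pos [ 0.6721 -0.1774  0.2671] q [-0.42  0.6   1.17  0.01  1.4  -0.17] grip 10.7
slot_short 0.6 [253.  37.] [ 0.6979 -0.0512]
slot_long 0.81 [259. 149.] [ 0.6764 -0.1613]
slot_long 0.72 [253.  36.] [ 0.6977 -0.0505]
```

View pics/w4.png

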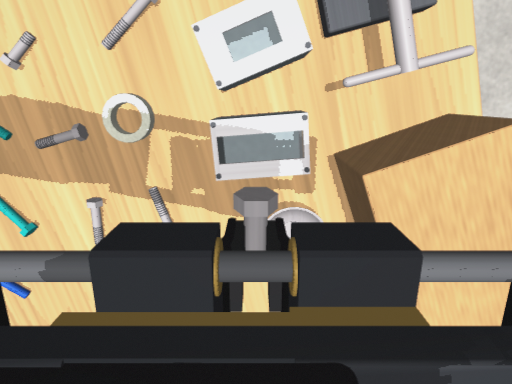

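```bash
cat >> h.py <<'E'
def plates(im,p):
    hsv=cv2.cvtColor(im,cv2.COLOR_RGB2HSV); m=((hsv[...,1]<40)&(hsv[...,2]>150)).astype(np.uint8)
    cs,_=cv2.findContours(m,cv2.RETR_EXTERNAL,cv2.CHAIN_APPROX_NONE)
    for c in cs:
        if cv2.contourArea(c)<1500: continue
        P=np.array([ray(p,q,.072)[:2] for q in c[:,0]],np.float32)*1000
        (x,y),(w,h),a=cv2.minAreaRect(P)
        if w<h: w,h,a=h,w,a+90
        print('plate ctr',round(x,1),round(y,1),'size',round(w),round(h),'long axis',round((a+90)%180-90,1),'px',c[:,0].mean(0).round())
E
python3 - <<'E'
from h import *
im=cv2.cvtColor(cv2.imread('pics/w4.png'),cv2.COLOR_BGR2RGB); plates(im,imaging.camera_params('wrist'))
p=imaging.camera_params('wrist')
for px in((221,38),(271,13),(284,36),(234,62)): print(ray(p,px,.072)[:2].round(4))
p=imaging.camera_params('scene');im=cv2.cvtColor(cv2.imread('pics/a.png'),cv2.COLOR_BGR2RGB); plates(im,p)
p=imaging.camera_params('side');im=cv2.cvtColor(cv2.imread('pics/b.png'),cv2.COLOR_BGR2RGB); plates(im,p)
E
```

```text
plate ctr 679.3 -159.6 size 105 67 long axis -9.8 px [259. 147.]
plate ctr 547.6 -93.7 size 51 50 long axis -14.1 px [126. 117.]
plate ctr 927.0 -132.2 size 119 36 long axis 86.7 px [495.  56.]
plate ctr 844.9 -86.7 size 131 69 long axis -0.8 px [407.  52.]
plate ctr 698.0 -49.9 size 105 67 long axis 7.8 px [249.  38.]
[ 0.6677 -0.0435]
[ 0.7215 -0.0339]
[ 0.7292 -0.0574]
[ 0.6744 -0.0686]
plate ctr 1202.0 -162.9 size 249 140 long axis 74.4 px [ 50. 339.]
```

```bash
python3 -m inch '[[0,[-5,0,0],[10,0,0]],[0,[-5,0,0],[10,0,0]],[0,[0,0,0],[10,0,0]],[0,[0,0,0],[10,0,0]],[0,[0,0,0],[10,0,0]],[0,[0,0,0],[10,0,0]],[0,[0,0,0],[6,0,0]],[0,[0,0,0],[0,0,0]]]'; python3 - <<'E'
from h import *
go(.70,-.048,.20,-82.2)
E
```

```text
time: 18.62
position: [0.6716, -0.1675, 0.2838]
tool_rot: [-0.701, -0.055, 0.709, -0.046]
ft_force: [0.1, -0.3, -0.6]
grip_width: 0.0104
alt 0 TURN [0.4 0.6 0.8] then SHIFT [  83.8 -114.5  -44.3]
alt 180 TURN [-179.5   -1.2    0.9] then SHIFT [ 83.8 114.5  44.3]
t 18.625 pos [ 0.6716 -0.1675  0.2838] q [-0.41  0.58  1.16  0.01  1.42  1.02] grip 10.4
```

```bash
python3 -m inch '[[0,[0,-38,-15],[0,0.6,0.8]],[0,[0,-38,-15],[0,0,0]],[0,[0,-34,-14],[0,0,0]],[0,[20,0,0],[0,0,0]],[0,[30,0,0],[0,0,0]],[0,[30,0,0],[0,0,0]],[0,[15,0,0],[0,0,0]],[0,[0,0,0],[0,0,0]]]'; python3 - <<'E'
from h import *
go(.699,-.049,.10,-82.2)
E
```

```text
time: 19.62
position: [0.7007, -0.044, 0.1909]
tool_rot: [0.707, 0.057, -0.702, 0.059]
ft_force: [-0.4, 0.2, -0.2]
grip_width: 0.0104
alt 0 TURN [ 1.6 -0.4 -0.2] then SHIFT [90.9  4.7  2.4]
alt 180 TURN [-178.4    0.3   -0.7] then SHIFT [90.9 -4.7 -2.4]
t 19.625 pos [ 0.7007 -0.044   0.1909] q [-0.22  0.66  1.26 -0.    1.21  1.18] grip 10.4
```

```bash
python3 -m inch '[[0,[30,4,2],[1.6,0,0]],[0,[30,2,1],[0,0,0]],[0,[12,0,0],[0,0,0]],[0,[0,0,0],[0,0,0]]]'; python3 - <<'E'
from h import *
go(.699,-.049,.10,-82.2)
p=imaging.camera_params('wrist')
im=snap('wrist','w5.png'); plates(im,p)
cv2.imwrite('pics/w5c.png',cv2.resize(cv2.imread('pics/w5.png')[60:360,100:430],None,fx=1.8,fy=1.8))
snap('side','s5.png');snap('scene','c5.png')
E
```

```text
time: 20.12
position: [0.7044, -0.0515, 0.1243]
tool_rot: [0.712, 0.047, -0.698, 0.051]
ft_force: [-0.5, -0.4, -0.4]
grip_width: 0.011
alt 0 TURN [ 0.1 -1.1 -0.4] then SHIFT [24.3 -3.3  5. ]
alt 180 TURN [-179.9    0.7   -1.8] then SHIFT [24.3  3.3 -5. ]
t 20.125 pos [ 0.7044 -0.0515  0.1243] q [-0.23  0.74  1.31  0.    1.08  1.2 ] grip 11.0
plate ctr 710.4 -165.7 size 66 38 long axis 80.3 px [420. 210.]
plate ctr 715.1 -48.1 size 67 66 long axis 7.8 px [251. 185.]
plate ctr 694.8 63.0 size 97 67 long axis -7.5 px [ 78. 183.]
plate ctr 812.7 3.1 size 37 29 long axis 90.0 px [188.  24.]
```

View pics/w5c.png

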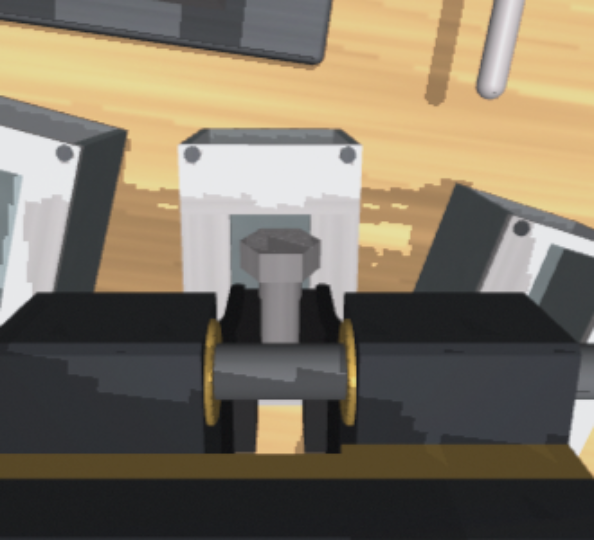

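```bash
python3 - <<'E'
from h import *
p=imaging.camera_params('wrist');o=get_obs();T=R.from_quat(o['tool_rot'])
for px,h in(((255,187),.015),((255,187),.012),((255,187),.005)):
    print(h,T.inv().apply(ray(p,px,o['position'][2]+h)-o['position']).round(4))
E
```

```text
0.015 [-0.0143  0.0012 -0.0307]
0.012 [-0.0113  0.0012 -0.0299]
0.005 [-0.0044  0.0012 -0.028 ]
```

```bash
python3 -m inch '[[0,[0,0,8],[0,-1,-0.4]],[0,[10,0,6],[0,0,0]],[0,[10,0,0],[0,0,0]],[0,[5,0,0],[0,0,0]]]'; python3 - <<'E'
from h import *
go(.6904,-.0501,.0755,-82.2)
E
```

```text
time: 20.78
position: [0.6916, -0.054, 0.1016]
tool_rot: [0.708, 0.048, -0.703, 0.049]
ft_force: [-0.2, 0.0, -0.9]
grip_width: 0.0105
alt 0 TURN [ 0.1 -0.4 -0.1] then SHIFT [26.1 -4.   0.7]
alt 180 TURN [-179.9    0.2   -0.7] then SHIFT [26.1  4.  -0.7]
t 20.775 pos [ 0.6916 -0.054   0.1016] q [-0.24  0.75  1.35  0.    1.03  1.19] grip 10.5
```

```bash
python3 -m inch '[[0,[0,-4,0.7],[0,0,0]],[0,[8,-1,0],[0,0,0]],[0,[8,0,0],[0,0,0]]]'; python3 - <<'E'
from h import *
go(.6904,-.0501,.0755,-82.2)
E
```

```text
time: 21.15
position: [0.6905, -0.0486, 0.0843]
tool_rot: [0.708, 0.048, -0.703, 0.05]
ft_force: [0.2, -0.4, -1.4]
grip_width: 0.0105
alt 0 TURN [ 0.1 -0.4 -0.1] then SHIFT [8.8 1.5 0.3]
alt 180 TURN [-179.9    0.2   -0.7] then SHIFT [ 8.8 -1.5 -0.3]
t 21.15 pos [ 0.6905 -0.0486  0.0843] q [-0.23  0.77  1.36  0.    1.    1.2 ] grip 10.5
```

```bash
python3 -m inch '[[0,[5,1.5,0],[0,0,0]],[0,[4,0,0],[0,0,0]]]'; python3 - <<'E'
from h import *
go(.6904,-.0501,.0755,-82.2)
E
```

```text
time: 21.4
position: [0.6905, -0.0501, 0.074]
tool_rot: [0.708, 0.048, -0.703, 0.049]
ft_force: [-0.0, 0.2, -0.8]
grip_width: 0.0106
alt 0 TURN [ 0.1 -0.4 -0.1] then SHIFT [-1.5 -0.   0.1]
alt 180 TURN [-179.9    0.2   -0.6] then SHIFT [-1.5  0.  -0.1]
t 21.4 pos [ 0.6905 -0.0501  0.074 ] q [-0.23  0.79  1.36  0.    0.98  1.2 ] grip 10.6
```

```bash
python3 -m inch '[[40,[0,0,0],[0,0,0]],[40,[0,0,0],[0,0,0]],[40,[0,0,0],[0,0,0]],[40,[0,0,0],[0,0,0]],[40,[-40,0,0],[0,0,0]],[40,[-40,0,0],[0,0,0]],[40,[-40,0,30],[0,0,0]],[40,[0,0,50],[0,0,0]],[40,[0,0,0],[0,0,0]]]'; python3 - <<'E'
from h import *
p=imaging.camera_params('wrist');im=snap('wrist','w6.png');plates(im,p)
cv2.imwrite('pics/w6c.png',cv2.imread('pics/w6.png')[:230])
for m in('scene','side'): show(m,snap(m,m+'6.png'))
go(.529,.0185,.12,30-90)
E
```

```text
time: 22.52
position: [0.608, -0.0611, 0.1972]
tool_rot: [0.708, 0.048, -0.703, 0.05]
ft_force: [1.2, 0.1, -0.2]
grip_width: 0.0398
plate ctr 683.2 -248.1 size 76 49 long axis 19.1 px [489. 119.]
plate ctr 678.2 -159.9 size 105 67 long axis -9.8 px [379. 113.]
plate ctr 697.1 -50.6 size 104 66 long axis 7.7 px [257.  67.]
plate ctr 691.2 63.3 size 104 66 long axis -7.5 px [115.  63.]
scene [ 0.611 -0.506] tipdir -2 L 95 w 9 px [144. 164.]
scene [ 0.532 -0.359] tipdir 53 L 76 w 45 px [188. 169.]
scene [ 0.53  -0.227] tipdir 94 L 92 w 21 px [215. 184.]
scene [ 0.434 -0.091] tipdir 180 L 70 w 20 px [263. 186.]
scene [0.423 0.017] tipdir 33 L 55 w 17 px [291. 197.]
scene [0.648 0.653] tipdir -125 L 73 w 31 px [452. 373.]
side [0.566 0.019] tipdir -147 L 101 w 24 px [264. 199.]
side [0.424 0.019] tipdir 32 L 49 w 24 px [214. 210.]
side [ 0.433 -0.091] tipdir -176 L 67 w 28 px [228. 236.]
side [ 0.529 -0.226] tipdir 97 L 92 w 20 px [283. 269.]
side [ 0.437 -0.206] tipdir -106 L 78 w 19 px [241. 269.]
side [ 0.542 -0.343] tipdir -122 L 65 w 46 px [308. 308.]
side [ 0.431 -0.339] tipdir 66 L 50 w 20 px [256. 322.]
side [ 0.619 -0.5  ] tipdir 177 L 92 w 7 px [384. 371.]
alt 0 TURN [-22.   -0.8  -0.5] then SHIFT [  78.4 -112.7   33.8]
alt 180 TURN [158.   -0.7   1.1] then SHIFT [ 78.4 112.7 -33.8]
t 22.675 pos [ 0.6146 -0.0623  0.1984] q [-0.28  0.54  1.49  0.    1.1   1.15] grip 40.0
```

View pics/w6c.png

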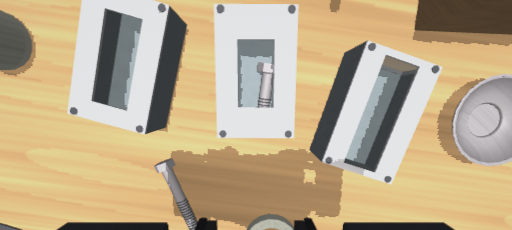

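```bash
python3 - <<'E'
from h import *
go(.569,.021,.06,-57)
E
python3 -m inch '[[40,[0,0,0],[-10,0,0]],[40,[0,0,0],[-10,0,0]],[40,[0,0,0],[-5,0,0]],[40,[0,0,0],[0,0,0]]]'; python3 - <<'E'
from h import *
go(.569,.021,.06,-57)
E
```

```text
alt 0 TURN [-25.   -0.8  -0.5] then SHIFT [138.4 -94.7  -7.1]
alt 180 TURN [155.   -0.7   1.1] then SHIFT [138.4  94.7   7.1]
t 22.675 pos [ 0.6146 -0.0623  0.1984] q [-0.28  0.54  1.49  0.    1.1   1.15] grip 40.0
time: 23.18
position: [0.6212, -0.0627, 0.1977]
tool_rot: [0.683, 0.202, -0.67, 0.21]
ft_force: [0.5, -0.6, 0.0]
grip_width: 0.0401
alt 0 TURN [ 0.8 -0.9 -0.9] then SHIFT [137.7 -98.7  -1.8]
alt 180 TURN [-179.2    1.4   -1.3] then SHIFT [137.7  98.7   1.8]
t 23.175 pos [ 0.6212 -0.0627  0.1977] q [-0.28  0.55  1.48  0.    1.1   0.7 ] grip 40.1
```

```bash
python3 -m inch '[[40,[20,-40,-1],[0.8,-0.9,-0.9]],[40,[30,-40,-1],[0,0,0]],[40,[30,-18,0],[0,0,0]],[40,[30,0,0],[0,0,0]],[40,[15,0,0],[0,0,0]],[40,[0,0,0],[0,0,0]]]'; python3 - <<'E'
from h import *
go(.569,.021,.003,-57)
E
```

```text
time: 23.92
position: [0.5766, 0.0217, 0.0686]
tool_rot: [0.681, 0.196, -0.676, 0.199]
ft_force: [0.1, -0.4, 0.6]
grip_width: 0.0402
alt 0 TURN [-0.5 -0.3 -0.3] then SHIFT [65.6 -3.6  6.8]
alt 180 TURN [179.5  -0.5   0.5] then SHIFT [65.6  3.6 -6.8]
t 23.925 pos [0.5766 0.0217 0.0686] q [-0.16  0.68  1.68 -0.    0.77  0.85] grip 40.2
```

```bash
python3 -m inch '[[40,[15,-3,6],[0,0,0]],[40,[20,0,0],[0,0,0]],[40,[12,0,0],[0,0,0]],[40,[0,0,0],[0,0,0]]]'; python3 - <<'E'
from h import *
go(.569,.021,.003,-57)
p=imaging.camera_params('wrist');im=snap('wrist','w7.png')
for d in imaging.tip_of('wrist','bolt_l1_mid')[:2]: print(d)
E
```

```text
time: 24.42
position: [0.5765, 0.019, 0.0243]
tool_rot: [0.685, 0.194, -0.673, 0.2]
ft_force: [-0.2, 0.1, 0.4]
grip_width: 0.04
alt 0 TURN [-0.7 -0.8 -0.8] then SHIFT [21.3 -5.8  5.2]
alt 180 TURN [179.3  -1.2   1.3] then SHIFT [21.3  5.8 -5.2]
t 24.425 pos [0.5765 0.019  0.0243] q [-0.16  0.75  1.71 -0.    0.67  0.85] grip 40.0
```

View pics/w7.png

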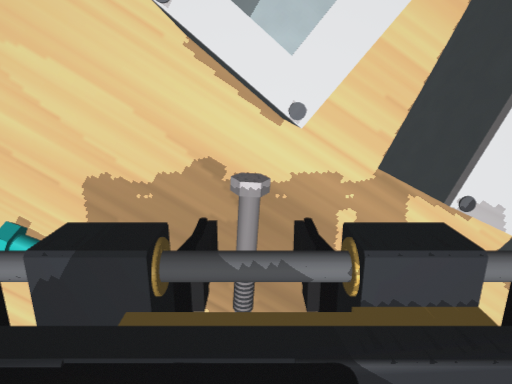

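```bash
cat >> h.py <<'E'
def head(px,z,L):
    """head far-face px, top-edge height z -> bolt mid offset along tool z relative to TCP (mm), and y"""
    p=imaging.camera_params('wrist');o=get_obs()
    v=R.from_quat(o['tool_rot']).inv().apply(ray(p,px,z)-o['position'])*1e3
    print('head y %.1f z %.1f  mid_z %.1f'%(v[1],v[2],v[2]+L/2))
E
python3 - <<'E'
from h import *
head((250,176),.018,85)
E
python3 -m inch '[[40,[8,-4,4],[0.5,-0.8,-0.8]],[40,[8,-1,1],[0,0,0]],[30,[4,0,0],[0,0,0]],[0,[0,0,0],[0,0,0]],[0,[0,0,0],[0,0,0]],[0,[0,0,0],[0,0,0]],[0,[0,0,0],[0,0,0]],[0,[0,0,0],[0,0,0]],[0,[0,0,0],[0,0,0]]]' 50; python3 - <<'E'
from h import *
go(.569,.021,.003,-57)
E
```

```text
head y -1.7 z -30.2  mid_z 12.3
time: 25.65
position: [0.5707, 0.0206, 0.0049]
tool_rot: [0.681, 0.194, -0.679, 0.194]
ft_force: [-0.6, -0.4, -1.5]
grip_width: 0.0107
alt 0 TURN [-1.2 -0.1 -0.1] then SHIFT [ 1.9 -1.3  1.2]
alt 180 TURN [ 1.788e+02 -1.000e-01  2.000e-01] then SHIFT [ 1.9  1.3 -1.2]
t 25.65 pos [0.5707 0.0206 0.0049] q [-0.16  0.78  1.71  0.    0.65  0.86] grip 10.7
```

```bash
python3 -m inch '[[0,[-15,0,0],[0,0,0]],[0,[-50,0,0],[0,0,0]],[0,[-50,0,0],[10,0,0]],[0,[-40,0,0],[10,0,0]],[0,[0,0,0],[10,0,0]],[0,[0,0,0],[10,0,0]],[0,[0,0,0],[3,0,0]],[0,[0,0,0],[0,0,0]]]'; python3 - <<'E'
from h import *
go(.679,-.160,.12,-99.8)
E
```

```text
time: 26.65
position: [0.5708, 0.0206, 0.1729]
tool_rot: [0.706, -0.078, -0.699, -0.078]
ft_force: [-0.0, 0.6, -2.0]
grip_width: 0.0104
alt 0 TURN [-2.8 -0.6  0.1] then SHIFT [  52.9  159.5 -137.4]
alt 180 TURN [1.772e+02 1.000e-01 9.000e-01] then SHIFT [  52.9 -159.5  137.4]
t 26.65 pos [0.5708 0.0206 0.1729] q [-0.16  0.51  1.63  0.    0.99  1.63] grip 10.4
```

```bash
python3 -m inch '[[0,[0,40,-34],[-2.8,-0.6,0]],[0,[0,40,-34],[0,0,0]],[0,[0,40,-34],[0,0,0]],[0,[10,34,-28],[0,0,0]],[0,[20,0,0],[0,0,0]],[0,[20,0,0],[0,0,0]],[0,[0,0,0],[0,0,0]],[0,[0,0,0],[0,0,0]]]'; python3 - <<'E'
from h import *
go(.679,-.160,.0745,-99.8)
im=snap('wrist','w8.png'); plates(im,imaging.camera_params('wrist'))
cv2.imwrite('pics/w8c.png',im[100:300,130:380,::-1])
E
```

```text
time: 27.65
position: [0.6712, -0.1562, 0.1238]
tool_rot: [-0.704, 0.055, 0.706, 0.057]
ft_force: [-0.2, 1.0, -0.0]
grip_width: 0.0103
alt 0 TURN [0.7 0.1 0.2] then SHIFT [49.3  2.5 -8.4]
alt 180 TURN [-179.3   -0.2    0.2] then SHIFT [49.3 -2.5  8.4]
t 27.65 pos [ 0.6712 -0.1562  0.1238] q [-0.39  0.72  1.34  0.    1.08  1.34] grip 10.3
plate ctr 688.3 -161.3 size 83 66 long axis -9.6 px [257. 166.]
plate ctr 703.8 -49.0 size 90 67 long axis 8.0 px [ 85. 179.]
plate ctr 698.4 -271.8 size 74 72 long axis 28.2 px [421. 138.]
```

View pics/w8c.png

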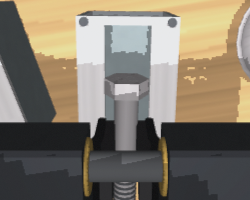

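```bash
python3 - <<'E'
from h import *
head((256,173),.1238+.016,85)
E
```

```text
head y 1.7 z -38.1  mid_z 4.4
```

```bash
python3 - <<'E'
from h import *
im=cv2.imread('pics/w8.png'); cv2.imwrite('pics/w8d.png',cv2.resize(im[110:230,200:320],None,fx=5,fy=5,interpolation=cv2.INTER_NEAREST))
snap('wrist')
for d in imaging.cut_out('wrist','bolt_l1_mid')[:2]: print(d['confidence'],d['box'])
E
```

```text
(no output)
```

View pics/w8d.png

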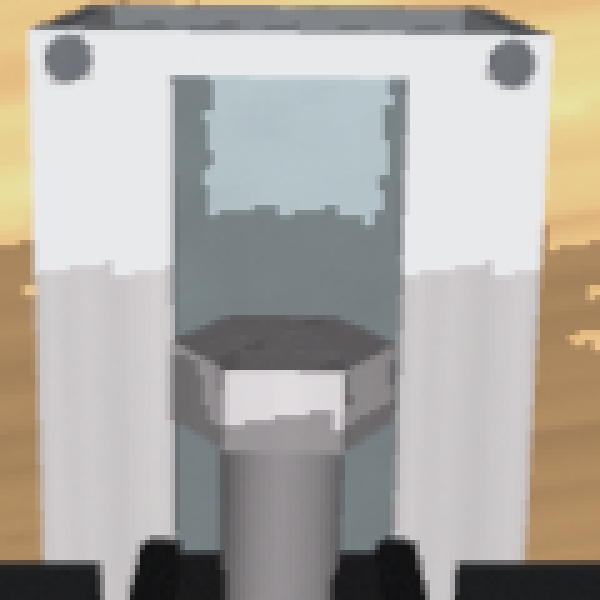

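```bash
python3 - <<'E'
from h import *
z=get_obs()['position'][2]
for dz in (.003,.005,.007):
    head((256.5,184),z+dz+.0095,85);head((256.5,173.6),z+dz-.0095,85)
# same for w5 (short bolt): face rows
E
```

```text
head y 1.9 z -32.0  mid_z 10.5
head y 2.0 z -32.6  mid_z 9.9
head y 1.9 z -32.6  mid_z 9.9
head y 2.0 z -33.1  mid_z 9.4
head y 1.9 z -33.1  mid_z 9.4
head y 2.0 z -33.6  mid_z 8.9
```

```bash
python3 -m inch '[[0,[0,3,-14],[0.7,0,0]],[0,[10,1,-4],[0,0,0]],[0,[15,0,0],[0,0,0]],[0,[5,0,0],[0,0,0]]]'; python3 - <<'E'
from h import *
go(.6877,-.1594,.0745,-99.8)
E
```

```text
time: 28.3
position: [0.6889, -0.1623, 0.0946]
tool_rot: [0.705, -0.059, -0.704, -0.061]
ft_force: [-0.9, 0.8, -1.2]
grip_width: 0.0107
alt 0 TURN [ 0.1 -0.   0.1] then SHIFT [20.1 -2.6  1.7]
alt 180 TURN [-179.9   -0.2   -0. ] then SHIFT [20.1  2.6 -1.7]
t 28.3 pos [ 0.6889 -0.1623  0.0946] q [-0.39  0.78  1.3   0.    1.06  1.35] grip 10.7
```

```bash
python3 -m inch '[[0,[4,-3,1.5],[0,0,0]],[0,[8,0,0],[0,0,0]],[0,[6,0,0],[0,0,0]],[0,[2,0,0],[0,0,0]]]'; python3 - <<'E'
from h import *
go(.6877,-.1594,.0745,-99.8)
E
```

```text
time: 28.8
position: [0.6867, -0.1582, 0.0722]
tool_rot: [-0.704, 0.059, 0.705, 0.061]
ft_force: [0.3, -0.2, -0.7]
grip_width: 0.0105
alt 0 TURN [0.1 0.1 0.1] then SHIFT [-2.3  1.  -1.2]
alt 180 TURN [-179.9   -0.2    0.2] then SHIFT [-2.3 -1.   1.2]
t 28.8 pos [ 0.6867 -0.1582  0.0722] q [-0.39  0.81  1.32  0.    1.02  1.35] grip 10.5
```

```bash
python3 -m inch '[[40,[-1,0,0],[0,0,0]],[40,[0,0,0],[0,0,0]],[40,[0,0,0],[0,0,0]],[40,[0,0,0],[0,0,0]],[40,[-40,0,0],[0,0,0]],[40,[-40,0,0],[-10,0,0]],[40,[-40,0,0],[-10,0,0]],[40,[0,0,0],[-10,0,0]],[40,[0,0,0],[-10,0,0]],[40,[0,0,0],[-10,0,0]],[40,[0,0,0],[-10,0,0]],[40,[0,0,0],[-10,0,0]]]';python3 -m inch '[[40,[0,0,0],[-10,0,0]],[40,[0,0,0],[-10,0,0]],[40,[0,0,0],[-10,0,0]],[40,[0,0,0],[-3,0,0]],[40,[0,0,0],[0,0,0]]]'; python3 - <<'E'
from h import *
go(.53,-.231,.05,5)
for m in('scene','side'): show(m,snap(m,m+'7.png'))
p=imaging.camera_params('scene')
for m in('scene','side'):
  for d in imaging.tip_of(m,'bolt_l1_mid')[:3]: print(m,round(d['confidence'],2),np.round(d['pixel']))
E
```

```text
time: 30.3
position: [0.6883, -0.1593, 0.2009]
tool_rot: [0.606, 0.367, -0.603, 0.368]
ft_force: [-0.5, -0.2, -0.3]
grip_width: 0.0397
time: 30.92
position: [0.6882, -0.1593, 0.2019]
tool_rot: [0.471, 0.527, -0.469, 0.53]
ft_force: [-0.1, 0.7, 0.1]
grip_width: 0.0399
alt 0 TURN [ 1.7  0.  -0.3] then SHIFT [ 151.9 -163.8   57.7]
alt 180 TURN [-178.3    0.5    0. ] then SHIFT [151.9 163.8 -57.7]
t 30.925 pos [ 0.6882 -0.1593  0.2019] q [-0.39  0.66  1.23  0.    1.25 -0.5 ] grip 39.9
scene [ 0.611 -0.506] tipdir -2 L 95 w 9 px [144. 164.]
scene [ 0.437 -0.206] tipdir -106 L 71 w 20 px [238. 173.]
scene [ 0.53  -0.227] tipdir 94 L 92 w 21 px [215. 184.]
scene [ 0.434 -0.092] tipdir 178 L 70 w 21 px [263. 186.]
scene [0.423 0.017] tipdir 33 L 55 w 20 px [291. 197.]
scene [0.648 0.653] tipdir -125 L 73 w 31 px [452. 373.]
side [0.423 0.019] tipdir 32 L 49 w 25 px [214. 210.]
side [ 0.433 -0.091] tipdir -175 L 67 w 28 px [228. 236.]
side [ 0.529 -0.226] tipdir 97 L 93 w 20 px [283. 269.]
side [ 0.437 -0.206] tipdir -106 L 78 w 19 px [241. 269.]
side [ 0.543 -0.342] tipdir -122 L 65 w 46 px [308. 308.]
side [ 0.431 -0.339] tipdir 66 L 50 w 20 px [256. 322.]
side [ 0.619 -0.5  ] tipdir 177 L 92 w 7 px [384. 371.]
scene 0.65 [216. 187.]
side 0.74 [281. 266.]
side 0.68 [329. 236.]
side 0.57 [316. 210.]
```

```bash
python3 -m inch '[[40,[0,-40,14],[1.7,0,0]],[40,[0,-40,14],[0,0,0]],[40,[0,-40,14],[0,0,0]],[40,[20,-40,14],[0,0,0]],[40,[35,0,0],[0,0,0]],[40,[35,0,0],[0,0,0]],[40,[35,0,0],[0,0,0]],[40,[15,0,0],[0,0,0]],[40,[0,0,0],[0,0,0]]]';python3 - <<'E'
from h import *
go(.53,-.231,.003,5)
E
```

```text
time: 32.25
position: [0.5342, -0.2349, 0.0601]
tool_rot: [0.481, 0.515, -0.477, 0.525]
ft_force: [-0.7, -0.1, 0.4]
grip_width: 0.0398
alt 0 TURN [-0.3  0.4 -0.8] then SHIFT [57.1 -3.9 -4.2]
alt 180 TURN [179.7  -1.2  -0.6] then SHIFT [57.1  3.9  4.2]
t 32.25 pos [ 0.5342 -0.2349  0.0601] q [-0.61  0.7   1.67  0.    0.76 -0.69] grip 39.8
```

```bash
python3 -m inch '[[40,[15,-4,-4],[0,0.4,-0.8]],[40,[20,-1,-1],[0,0,0]],[40,[12,0,0],[0,0,0]],[40,[4,0,0],[0,0,0]]]';python3 - <<'E'
from h import *
go(.53,-.231,.003,5)
E
```

```text
time: 32.75
position: [0.5317, -0.2315, 0.0103]
tool_rot: [0.479, 0.518, -0.479, 0.522]
ft_force: [-0.8, -0.6, -0.2]
grip_width: 0.0398
alt 0 TURN [-0.3  0.2 -0.2] then SHIFT [ 7.3 -1.6 -0.6]
alt 180 TURN [179.7  -0.4  -0.4] then SHIFT [7.3 1.6 0.6]
t 32.75 pos [ 0.5317 -0.2315  0.0103] q [-0.6   0.78  1.69 -0.    0.67 -0.69] grip 39.8
```

```bash
python3 -m inch '[[40,[6,-1,0],[0,0,0]],[20,[1,0,0],[0,0,0]],[0,[0,0,0],[0,0,0]],[0,[0,0,0],[0,0,0]],[0,[0,0,0],[0,0,0]],[0,[0,0,0],[0,0,0]],[0,[0,0,0],[0,0,0]],[0,[-15,0,0],[0,0,0]],[0,[-45,0,0],[0,0,0]],[0,[-45,0,0],[0,0,0]],[0,[-45,0,0],[0,0,0]],[0,[-10,0,0],[0,0,0]]]'; python3 -m inch '[[0,[0,0,0],[-10,0,0]],[0,[0,0,0],[-10,0,0]],[0,[0,0,0],[-10,0,0]],[0,[0,0,0],[-10,0,0]],[0,[0,0,0],[-10,0,0]],[0,[0,0,0],[-10,0,0]],[0,[0,0,0],[-10,0,0]],[0,[0,0,0],[-5,0,0]],[0,[0,0,0],[0,0,0]]]'; python3 - <<'E'
from h import *
go(.679,-.160,.12,80.2)
E
```

```text
time: 34.25
position: [0.5301, -0.231, 0.1709]
tool_rot: [0.479, 0.517, -0.479, 0.523]
ft_force: [-0.2, 0.5, -1.2]
grip_width: 0.0106
time: 35.38
position: [0.5236, -0.2267, 0.1666]
tool_rot: [0.049, 0.708, -0.047, 0.703]
ft_force: [-0.1, 0.4, -1.3]
grip_width: 0.0106
alt 0 TURN [ 2.  -0.4 -0.1] then SHIFT [ 46.6  92.1 141.8]
alt 180 TURN [-178.     0.2   -0.6] then SHIFT [  46.6  -92.1 -141.8]
t 35.375 pos [ 0.5236 -0.2267  0.1666] q [-0.6   0.53  1.62 -0.    1.   -2.04] grip 10.6
```

```bash
python3 -m inch '[[0,[0,23,36],[2,0,0]],[0,[0,23,36],[0,0,0]],[0,[0,23,36],[0,0,0]],[0,[10,23,34],[0,0,0]],[0,[20,0,0],[0,0,0]],[0,[15,0,0],[0,0,0]],[0,[0,0,0],[0,0,0]],[0,[0,0,0],[0,0,0]]]'; python3 - <<'E'
from h import *
go(.6824,-.1605,.0745,80.2)
im=snap('wrist','w9.png'); plates(im,imaging.camera_params('wrist'))
cv2.imwrite('pics/w9d.png',cv2.resize(im[90:240,180:330,::-1],None,fx=4,fy=4,interpolation=cv2.INTER_NEAREST))
E
```

```text
time: 36.38
position: [0.6764, -0.1572, 0.114]
tool_rot: [0.068, 0.71, -0.064, 0.698]
ft_force: [0.2, 0.2, -0.8]
grip_width: 0.0107
alt 0 TURN [-0.9 -1.1 -0.3] then SHIFT [39.5 -2.2  6.4]
alt 180 TURN [179.1  -0.4   1.7] then SHIFT [39.5  2.2 -6.4]
t 36.375 pos [ 0.6764 -0.1572  0.114 ] q [-0.39  0.75  1.31  0.    1.1  -1.77] grip 10.7
plate ctr 659.8 -270.9 size 72 41 long axis -72.6 px [ 91. 218.]
plate ctr 660.0 -156.4 size 68 66 long axis -9.8 px [254. 176.]
plate ctr 690.8 -50.9 size 92 67 long axis 7.8 px [427. 191.]
```

View pics/w9d.png

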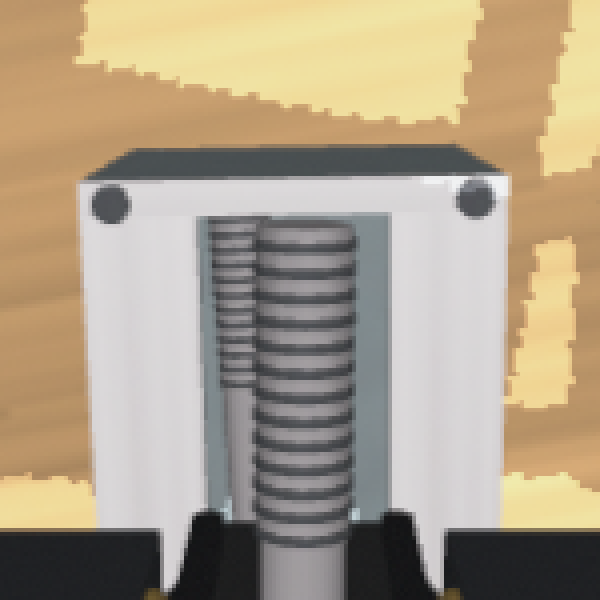

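```bash
python3 - <<'E'
from h import *
z=get_obs()['position'][2]
head((256.3,145.7),z+.004-.006,85); head((256.3,151),z+.004+.006,85)
E
```

```text
head y -0.8 z -47.7  mid_z -5.2
head y -0.8 z -47.0  mid_z -4.5
```

```bash
python3 -m inch '[[0,[10,-1,6],[-0.9,-1.1,0]],[0,[15,-1,1],[0,0,0]],[0,[6,0,0],[0,0,0]],[0,[0,0,0],[0,0,0]]]'; python3 - <<'E'
from h import *
go(.6827,-.1596,.0735,80.2)
E
```

```text
time: 36.92
position: [0.6831, -0.1617, 0.082]
tool_rot: [0.062, 0.703, -0.059, 0.706]
ft_force: [0.3, 0.1, -0.3]
grip_width: 0.0108
alt 0 TURN [-0.   0.2 -0.2] then SHIFT [ 8.5  2.  -0.8]
alt 180 TURN [180.   -0.4  -0.3] then SHIFT [ 8.5 -2.   0.8]
t 36.925 pos [ 0.6831 -0.1617  0.082 ] q [-0.39  0.79  1.33  0.01  1.02 -1.8 ] grip 10.8
```

```bash
python3 -m inch '[[0,[5,2,-0.5],[0,0,0]],[0,[4,0,0],[0,0,0]],[40,[0,0,0],[0,0,0]],[40,[0,0,0],[0,0,0]],[40,[0,0,0],[0,0,0]],[40,[0,0,0],[0,0,0]],[40,[-40,0,0],[0,0,0]],[40,[-40,0,0],[10,0,0]],[40,[-40,0,0],[10,0,0]],[40,[0,0,0],[10,0,0]],[40,[0,0,0],[10,0,0]],[40,[0,0,0],[10,0,0]]]';python3 -m inch '[[40,[0,0,0],[10,0,0]],[40,[0,0,0],[10,0,0]],[40,[0,0,0],[10,0,0]],[40,[0,0,0],[10,0,0]],[40,[0,0,0],[6,0,0]],[40,[0,0,0],[0,0,0]]]'; python3 - <<'E'
from h import *
go(.438,-.202,.05,-16)
im=snap('wrist','w10.png');show('wrist',im)
for m in('scene','side'): show(m,snap(m,m+'8.png'))
E
```

```text
time: 38.42
position: [0.6838, -0.1603, 0.1993]
tool_rot: [0.363, 0.605, -0.359, 0.611]
ft_force: [-0.2, 0.2, 0.5]
grip_width: 0.04
time: 39.17
position: [0.6836, -0.1605, 0.2006]
tool_rot: [0.579, 0.409, -0.572, 0.413]
ft_force: [-0.8, -0.0, -0.6]
grip_width: 0.0401
alt 0 TURN [-3.  -0.2 -0.6] then SHIFT [ 150.6 -224.7  107.6]
alt 180 TURN [177.   -0.9   0.3] then SHIFT [ 150.6  224.7 -107.6]
t 39.175 pos [ 0.6836 -0.1605  0.2006] q [-0.39  0.65  1.25  0.    1.23 -0.06] grip 40.1
wrist [ 0.438 -0.094] tipdir -178 L 59 w 22 px [ 25. 178.]
scene [ 0.437 -0.206] tipdir -106 L 71 w 20 px [238. 173.]
scene [ 0.434 -0.092] tipdir 178 L 70 w 21 px [263. 186.]
scene [0.423 0.017] tipdir 34 L 55 w 20 px [291. 197.]
scene [0.648 0.653] tipdir -125 L 73 w 31 px [452. 373.]
side [0.423 0.019] tipdir 32 L 49 w 24 px [214. 210.]
side [ 0.433 -0.091] tipdir -174 L 67 w 29 px [228. 236.]
side [ 0.042 -0.062] tipdir -168 L 71 w 34 px [ 66. 262.]
side [ 0.437 -0.206] tipdir -106 L 78 w 19 px [241. 269.]
side [ 0.543 -0.342] tipdir -121 L 65 w 46 px [308. 308.]
side [ 0.431 -0.339] tipdir 66 L 50 w 20 px [256. 322.]
side [ 0.619 -0.5  ] tipdir 177 L 92 w 7 px [384. 371.]
```

```bash
python3 -m inch '[[40,[0,-45,21],[-3,0,0]],[40,[0,-45,21],[0,0,0]],[40,[0,-45,21],[0,0,0]],[40,[0,-45,21],[0,0,0]],[40,[15,-42,21],[0,0,0]],[40,[35,0,0],[0,0,0]],[40,[35,0,0],[0,0,0]],[40,[35,0,0],[0,0,0]],[40,[15,0,0],[0,0,0]],[40,[0,0,0],[0,0,0]]]';python3 - <<'E'
from h import *
go(.438,-.202,.003,-16)
E
```

```text
time: 40.58
position: [0.4396, -0.2031, 0.0616]
tool_rot: [0.566, 0.423, -0.557, 0.436]
ft_force: [0.5, -0.1, 0.9]
grip_width: 0.04
alt 0 TURN [ 0.8  0.1 -1.3] then SHIFT [58.6 -1.9 -0.6]
alt 180 TURN [-1.792e+02  2.000e+00  1.000e-01] then SHIFT [58.6  1.9  0.6]
t 40.575 pos [ 0.4396 -0.2031  0.0616] q [-0.67  0.61  1.93  0.01  0.58 -0.41] grip 40.0
```

```bash
python3 -m inch '[[40,[15,-2,-0.5],[0.8,0,-1.3]],[40,[20,0,0],[0,0,0]],[40,[12,0,0],[0,0,0]],[40,[5,0,0],[0,0,0]]]';python3 - <<'E'
from h import *
go(.438,-.202,.003,-16)
E
```

```text
time: 41.08
position: [0.4407, -0.204, 0.0092]
tool_rot: [-0.564, -0.424, 0.565, -0.427]
ft_force: [0.1, -0.2, -0.9]
grip_width: 0.0397
alt 0 TURN [-0.   0.2 -0.2] then SHIFT [ 6.2 -3.1 -1.2]
alt 180 TURN [180.   -0.3  -0.4] then SHIFT [6.2 3.1 1.2]
t 41.075 pos [ 0.4407 -0.204   0.0092] q [-0.66  0.72  1.93 -0.01  0.48 -0.38] grip 39.7
```

```bash
python3 -m inch '[[40,[5,-3,-1],[0,0,0]],[20,[1,0,0],[0,0,0]],[0,[0,0,0],[0,0,0]],[0,[0,0,0],[0,0,0]],[0,[0,0,0],[0,0,0]],[0,[0,0,0],[0,0,0]],[0,[0,0,0],[0,0,0]],[0,[-15,0,0],[0,0,0]],[0,[-45,0,0],[0,0,0]],[0,[-45,0,0],[0,0,0]],[0,[-45,0,0],[0,0,0]],[0,[-10,0,0],[0,0,0]]]'; python3 -m inch '[[0,[0,0,0],[10,0,0]],[0,[0,0,0],[10,0,0]],[0,[0,0,0],[10,0,0]],[0,[0,0,0],[10,0,0]],[0,[0,0,0],[10,0,0]],[0,[0,0,0],[10,0,0]],[0,[0,0,0],[10,0,0]],[0,[0,0,0],[10,0,0]],[0,[0,0,0],[0,0,0]]]'; python3 - <<'E'
from h import *
go(.68,.063,.17,-97.5)
E
```

```text
time: 42.58
position: [0.4373, -0.2011, 0.1708]
tool_rot: [-0.564, -0.423, 0.565, -0.428]
ft_force: [-0.5, 0.2, -1.0]
grip_width: 0.0104
time: 43.7
position: [0.4306, -0.196, 0.1675]
tool_rot: [-0.702, 0.052, 0.708, 0.054]
ft_force: [0.5, -0.6, -0.5]
grip_width: 0.0101
alt 0 TURN [-1.1  0.5  0.1] then SHIFT [  -2.5 -289.4 -213.4]
alt 180 TURN [178.9   0.2  -0.8] then SHIFT [ -2.5 289.4 213.4]
t 43.7 pos [ 0.4306 -0.196   0.1675] q [-0.66  0.41  1.86 -0.    0.88  1.06] grip 10.1
```

```bash
python3 -m inch '[[0,[0,-45,-33],[-1.1,0.5,0]],[0,[0,-45,-33],[0,0,0]],[0,[0,-45,-33],[0,0,0]],[0,[0,-45,-33],[0,0,0]],[0,[0,-45,-33],[0,0,0]],[0,[0,-45,-33],[0,0,0]],[0,[0,-20,-15],[0,0,0]],[0,[20,0,0],[0,0,0]],[0,[20,0,0],[0,0,0]],[0,[0,0,0],[0,0,0]],[0,[0,0,0],[0,0,0]]]'; python3 - <<'E'
from h import *
go(.691,.063,.0735,-97.5)
im=snap('wrist','w11.png'); plates(im,imaging.camera_params('wrist'))
cv2.imwrite('pics/w11d.png',cv2.resize(im[90:240,180:330,::-1],None,fx=4,fy=4,interpolation=cv2.INTER_NEAREST))
E
```

```text
time: 45.08
position: [0.6769, 0.0701, 0.1162]
tool_rot: [-0.7, 0.037, 0.712, 0.037]
ft_force: [-0.5, 0.1, -1.1]
grip_width: 0.0106
alt 0 TURN [ 1.5  1.  -0. ] then SHIFT [ 42.7   5.2 -14.9]
alt 180 TURN [-178.5    0.     1.6] then SHIFT [42.7 -5.2 14.9]
t 45.075 pos [0.6769 0.0701 0.1162] q [-0.06  0.73  1.35  0.    1.08  1.61] grip 10.6
plate ctr 701.8 188.4 size 54 49 long axis -69.8 px [ 68. 181.]
plate ctr 698.7 61.9 size 89 66 long axis -7.3 px [261. 163.]
plate ctr 696.5 -51.0 size 105 67 long axis 7.7 px [445. 152.]
```

View pics/w11d.png

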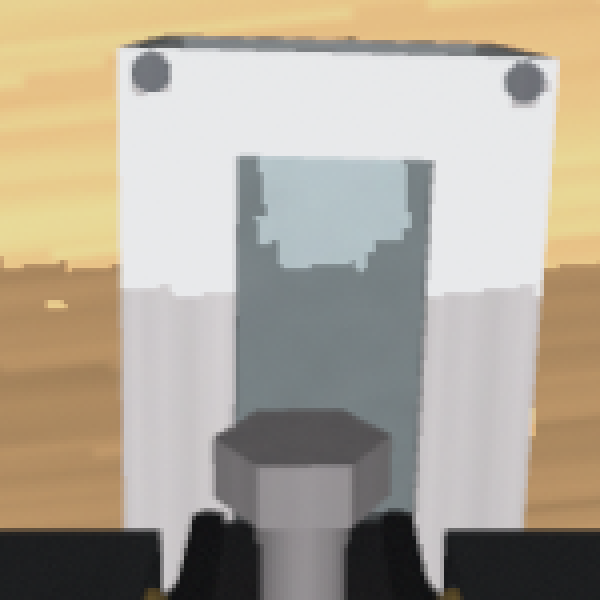

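```bash
python3 - <<'E'
from h import *
z=get_obs()['position'][2]
head((255.8,192.5),z+.006-.0095,65); head((255.8,206),z+.006+.0095,65)
E
```

```text
head y 1.7 z -23.2  mid_z 9.3
head y 1.6 z -22.2  mid_z 10.3
```

```bash
python3 -m inch '[[0,[0,5,-15],[1.5,1,0]],[0,[10,1,-10],[0,0,0]],[0,[10,0,-2],[0,0,0]],[0,[6,0,0],[0,0,0]],[0,[0,0,0],[0,0,0]]]'; python3 - <<'E'
from h import *
go(.7011,.0632,.0735,-97.5)
E
```

```text
time: 45.75
position: [0.7057, 0.0589, 0.0893]
tool_rot: [0.706, -0.048, -0.705, -0.047]
ft_force: [-0.7, 0.5, -0.2]
grip_width: 0.0104
alt 0 TURN [-0.2 -0.2 -0. ] then SHIFT [15.8 -3.7  5.1]
alt 180 TURN [179.8  -0.    0.2] then SHIFT [15.8  3.7 -5.1]
t 45.75 pos [0.7057 0.0589 0.0893] q [-0.07  0.79  1.31 -0.    1.04  1.63] grip 10.4
```

```bash
python3 -m inch '[[0,[3,-4,5],[0,0,0]],[0,[5,-0.5,1],[0,0,0]],[0,[5,0,0],[0,0,0]]]'; python3 - <<'E'
from h import *
go(.7011,.0632,.0735,-97.5)
E
```

```text
time: 46.12
position: [0.6998, 0.0651, 0.0763]
tool_rot: [0.707, -0.047, -0.704, -0.047]
ft_force: [-0.3, 0.3, 0.3]
grip_width: 0.0102
alt 0 TURN [-0.1 -0.2 -0. ] then SHIFT [ 2.8  1.7 -1.5]
alt 180 TURN [179.9  -0.    0.3] then SHIFT [ 2.8 -1.7  1.5]
t 46.125 pos [0.6998 0.0651 0.0763] q [-0.07  0.8   1.33 -0.    1.01  1.64] grip 10.2
```

```bash
python3 -m inch '[[0,[2,1.7,-1.5],[0,0,0]],[0,[1,0,0],[0,0,0]],[40,[0,0,0],[0,0,0]],[40,[0,0,0],[0,0,0]],[40,[0,0,0],[0,0,0]],[40,[0,0,0],[0,0,0]],[40,[-40,0,0],[0,0,0]],[40,[-40,0,0],[-7,0,0]],[40,[-20,0,40],[0,0,0]],[40,[0,0,50],[0,0,0]],[40,[0,0,0],[0,0,0]]]'; python3 - <<'E'
from h import *
go(.437,-.0915,.05,-90)
im=snap('wrist','w12.png')
p=imaging.camera_params('wrist')
for d in imaging.tip_of('wrist','bolt_m1_mid')[:3]: print(round(d['confidence'],2),np.round(d['pixel']),ray(p,d['pixel'],.01)[:2].round(3))
E
```

```text
time: 47.5
position: [0.6081, 0.0637, 0.1755]
tool_rot: [0.708, -0.003, -0.706, -0.002]
ft_force: [0.7, -0.5, 0.4]
grip_width: 0.0403
alt 0 TURN [-0.4 -0.2 -0. ] then SHIFT [125.5 155.2 171.1]
alt 180 TURN [ 1.796e+02 -1.000e-01  2.000e-01] then SHIFT [ 125.5 -155.2 -171.1]
t 47.5 pos [0.6081 0.0637 0.1755] q [-0.08  0.56  1.52 -0.    1.06  1.5 ] grip 40.3
```

```bash
python3 -m inch '[[40,[0,38,42],[0,0,0]],[40,[0,38,42],[0,0,0]],[40,[0,38,42],[0,0,0]],[40,[0,38,42],[0,0,0]],[40,[30,0,0],[0,0,0]],[40,[30,0,0],[0,0,0]],[40,[30,0,0],[0,0,0]],[40,[15,0,0],[0,0,0]],[40,[0,0,0],[0,0,0]]]';python3 - <<'E'
from h import *
go(.437,-.0915,.003,-90)
E
```

```text
time: 48.72
position: [0.4675, -0.104, 0.0683]
tool_rot: [0.722, -0.008, -0.692, 0.001]
ft_force: [0.3, 0.3, 0.2]
grip_width: 0.0401
alt 0 TURN [-0.6 -2.5 -0.8] then SHIFT [ 65.3 -12.5  30.5]
alt 180 TURN [179.4  -1.2   3.9] then SHIFT [ 65.3  12.5 -30.5]
t 48.725 pos [ 0.4675 -0.104   0.0683] q [-0.46  0.59  1.96  0.01  0.55  1.11] grip 40.1
```

```bash
python3 -m inch '[[40,[5,-12,28],[0,-2.5,-0.8]],[40,[15,0,3],[0,0,0]],[40,[0,0,0],[0,0,0]]]';python3 - <<'E'
from h import *
go(.437,-.0915,.003,-90)
E
```

```text
time: 49.1
position: [0.442, -0.0943, 0.0477]
tool_rot: [0.709, -0.005, -0.705, -0.002]
ft_force: [0.3, -0.0, 0.4]
grip_width: 0.0404
alt 0 TURN [-0.6 -0.3 -0.2] then SHIFT [44.7 -2.8  5. ]
alt 180 TURN [179.4  -0.3   0.5] then SHIFT [44.7  2.8 -5. ]
t 49.1 pos [ 0.442  -0.0943  0.0477] q [-0.46  0.63  2.01 -0.    0.5   1.12] grip 40.4
```

```bash
python3 -m inch '[[40,[12,-2.5,5],[0,0,0]],[40,[15,0,0],[0,0,0]],[40,[8,0,0],[0,0,0]],[40,[4,0,0],[0,0,0]]]';python3 - <<'E'
from h import *
go(.437,-.0915,.003,-90)
E
```

```text
time: 49.6
position: [0.4438, -0.0948, 0.0109]
tool_rot: [0.713, -0.006, -0.701, -0.001]
ft_force: [0.1, 0.5, 0.3]
grip_width: 0.0399
alt 0 TURN [-0.6 -1.  -0.5] then SHIFT [ 7.9 -3.3  6.8]
alt 180 TURN [179.4  -0.8   1.5] then SHIFT [ 7.9  3.3 -6.8]
t 49.6 pos [ 0.4438 -0.0948  0.0109] q [-0.46  0.71  2.02 -0.    0.39  1.12] grip 39.9
```

```bash
python3 -m inch '[[40,[3,-3,7],[0,-1,-0.5]],[30,[4,0,0],[0,0,0]],[0,[1,0,0],[0,0,0]],[0,[0,0,0],[0,0,0]],[0,[0,0,0],[0,0,0]],[0,[0,0,0],[0,0,0]],[0,[0,0,0],[0,0,0]],[0,[0,0,0],[0,0,0]]]';python3 - <<'E'
from h import *
go(.437,-.0915,.003,-90)
E
python3 -m inch '[[0,[-15,0,0],[0,0,0]],[0,[-45,0,0],[0,0,0]],[0,[-45,0,0],[0,0,0]],[0,[-45,0,0],[7.5,0,0]],[0,[-10,0,0],[0,0,0]],[0,[0,0,0],[0,0,0]]]'; python3 - <<'E'
from h import *
go(.69,.063,.17,-97.5)
E
```

```text
time: 50.6
position: [0.4372, -0.0919, 0.0031]
tool_rot: [0.707, -0.003, -0.707, -0.004]
ft_force: [0.3, -0.1, -0.4]
grip_width: 0.0107
alt 0 TURN [-0.6 -0.   0. ] then SHIFT [ 0.1 -0.4  0.2]
alt 180 TURN [179.4   0.    0. ] then SHIFT [ 0.1  0.4 -0.2]
t 50.6 pos [ 0.4372 -0.0919  0.0031] q [-0.46  0.73  2.03  0.    0.39  1.12] grip 10.7
time: 51.35
position: [0.4361, -0.0915, 0.1662]
tool_rot: [-0.704, 0.05, 0.707, 0.051]
ft_force: [-0.8, -0.1, -1.1]
grip_width: 0.0106
alt 0 TURN [-0.7  0.2  0.1] then SHIFT [  -3.8 -186.4 -231.5]
alt 180 TURN [ 1.793e+02  1.000e-01 -3.000e-01] then SHIFT [ -3.8 186.4 231.5]
t 51.35 pos [ 0.4361 -0.0915  0.1662] q [-0.46  0.38  1.93  0.    0.84  1.25] grip 10.6
```

```bash
python3 -m inch '[[0,[0,-37,-46],[0,0,0]],[0,[0,-37,-46],[0,0,0]],[0,[0,-37,-46],[0,0,0]],[0,[0,-37,-46],[0,0,0]],[0,[0,-30,-40],[0,0,0]],[0,[10,0,0],[0,0,0]],[0,[20,0,0],[0,0,0]],[0,[15,0,0],[0,0,0]],[0,[0,0,0],[0,0,0]],[0,[0,0,0],[0,0,0]]]'; python3 - <<'E'
from h import *
go(.7011,.0632,.0735,-97.5)
im=snap('wrist','w13.png'); plates(im,imaging.camera_params('wrist'))
A=cv2.resize(im[90:240,180:330,::-1],None,fx=4,fy=4,interpolation=cv2.INTER_NEAREST)
B=cv2.resize(cv2.imread('pics/w12.png')[:180,:],(800,281))
B=B[:, :]
cv2.imwrite('pics/w13d.png',np.hstack([A,cv2.resize(cv2.imread('pics/w12.png')[0:240,170:250],(200,600))]))
E
```

```text
time: 52.6
position: [0.6746, 0.0569, 0.0926]
tool_rot: [-0.69, 0.048, 0.721, 0.05]
ft_force: [0.4, 0.6, -1.3]
grip_width: 0.0105
alt 0 TURN [-0.5  2.6  0. ] then SHIFT [ 19.1  -9.7 -25.5]
alt 180 TURN [179.5   0.   -4. ] then SHIFT [19.1  9.7 25.5]
t 52.6 pos [0.6746 0.0569 0.0926] q [-0.08  0.76  1.36  0.    1.07  1.63] grip 10.5
plate ctr 698.0 185.4 size 51 33 long axis -18.3 px [ 24. 211.]
plate ctr 704.2 61.5 size 78 67 long axis -7.7 px [239. 160.]
plate ctr 696.6 -51.0 size 105 67 long axis 7.8 px [445. 146.]
```

View pics/w13d.png

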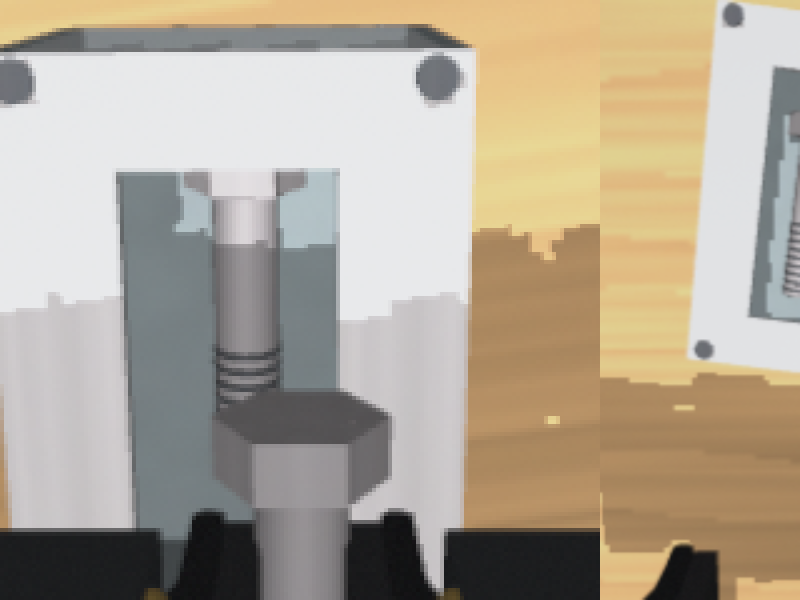

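```bash
python3 - <<'E'
from h import *
z=get_obs()['position'][2]
head((255.2,188),z+.006-.0095,65); head((255.2,201),z+.006+.0095,65)
E
```

```text
head y 1.3 z -25.9  mid_z 6.6
head y 1.3 z -24.9  mid_z 7.6
```

```bash
python3 -m inch '[[0,[0,-9,-20],[-0.5,2.6,0]],[0,[0,0,-5],[0,0,0]],[0,[3,0,-1],[0,0,0]],[0,[0,0,0],[0,0,0]]]'; python3 - <<'E'
from h import *
go(.6984,.0634,.0735,-97.5)
E
```

```text
time: 53.15
position: [0.7054, 0.0624, 0.0915]
tool_rot: [0.709, -0.046, -0.702, -0.046]
ft_force: [-0.3, -1.0, -0.2]
grip_width: 0.0102
alt 0 TURN [ 0.  -0.5  0. ] then SHIFT [18. -0.  7.]
alt 180 TURN [-180.    -0.    -0.9] then SHIFT [18.  0. -7.]
t 53.15 pos [0.7054 0.0624 0.0915] q [-0.07  0.78  1.31 -0.    1.04  1.63] grip 10.2
```

```bash
python3 -m inch '[[0,[3,0,6],[0,-0.5,0]],[0,[6,0,1],[0,0,0]],[0,[5,0,0],[0,0,0]],[0,[1,0,0],[0,0,0]]]'; python3 - <<'E'
from h import *
go(.6984,.0634,.0735,-97.5)
E
```

```text
time: 53.65
position: [0.697, 0.0634, 0.075]
tool_rot: [-0.705, 0.046, 0.706, 0.046]
ft_force: [0.3, 0.5, -0.6]
grip_width: 0.0107
alt 0 TURN [0.  0.1 0. ] then SHIFT [ 1.5 -0.2 -1.4]
alt 180 TURN [-1.8e+02 -0.0e+00  1.0e-01] then SHIFT [1.5 0.2 1.4]
t 53.65 pos [0.697  0.0634 0.075 ] q [-0.07  0.8   1.33  0.    1.01  1.63] grip 10.7
```

```bash
python3 -m inch '[[0,[1,0,-1.4],[0,0,0]],[40,[0,0,0],[0,0,0]],[40,[0,0,0],[0,0,0]],[40,[0,0,0],[0,0,0]],[40,[0,0,0],[0,0,0]],[40,[-40,0,0],[0,0,0]],[40,[-40,0,0],[-10,0,0]],[40,[-40,0,0],[-10,0,0]],[40,[-10,0,0],[-10,0,0]],[40,[0,0,0],[-10,0,0]],[40,[0,0,0],[0,0,0]]]'; python3 - <<'E'
from h import *
go(.4235,.0188,.06,-57)
for m in('scene','side'): show(m,snap(m,m+'9.png'))
E
```

```text
time: 55.02
position: [0.6994, 0.063, 0.2095]
tool_rot: [0.677, 0.205, -0.676, 0.205]
ft_force: [-0.2, 0.4, 0.7]
grip_width: 0.0401
alt 0 TURN [ 0.7 -0.1 -0. ] then SHIFT [ 149.5 -113.2  255.5]
alt 180 TURN [-1.793e+02  0.000e+00 -1.000e-01] then SHIFT [ 149.5  113.2 -255.5]
t 55.025 pos [0.6994 0.063  0.2095] q [-0.07  0.65  1.23  0.    1.26  0.91] grip 40.1
scene [ 0.432 -0.342] tipdir 63 L 61 w 21 px [211. 156.]
scene [ 0.611 -0.506] tipdir -2 L 95 w 9 px [144. 164.]
scene [ 0.532 -0.359] tipdir 53 L 76 w 45 px [188. 169.]
scene [0.423 0.017] tipdir 34 L 56 w 20 px [291. 197.]
scene [0.648 0.653] tipdir -125 L 73 w 31 px [452. 373.]
side [0.424 0.02 ] tipdir 32 L 51 w 27 px [214. 210.]
side [ 0.542 -0.343] tipdir -122 L 65 w 47 px [308. 308.]
side [ 0.431 -0.339] tipdir 66 L 50 w 20 px [256. 322.]
side [ 0.619 -0.5  ] tipdir 177 L 92 w 7 px [384. 371.]
```

```bash
python3 -m inch '[[40,[0,-19,43],[0,0,0]],[40,[0,-19,43],[0,0,0]],[40,[0,-19,43],[0,0,0]],[40,[0,-19,43],[0,0,0]],[40,[0,-19,43],[0,0,0]],[40,[0,-15,35],[0,0,0]],[40,[30,0,0],[0,0,0]],[40,[40,0,0],[0,0,0]],[40,[40,0,0],[0,0,0]],[40,[10,0,0],[0,0,0]],[40,[0,0,0],[0,0,0]]]'; python3 - <<'E'
from h import *
go(.4235,.0188,.003,-57)
E
```

```text
time: 56.5
position: [0.4218, 0.0161, 0.0842]
tool_rot: [0.68, 0.196, -0.679, 0.197]
ft_force: [1.1, -0.7, 0.7]
grip_width: 0.0398
alt 0 TURN [-0.8 -0.1 -0.1] then SHIFT [81.2 -1.4 -2.9]
alt 180 TURN [ 1.792e+02 -1.000e-01  1.000e-01] then SHIFT [81.2  1.4  2.9]
t 56.5 pos [0.4218 0.0161 0.0842] q [-0.23  0.53  2.06 -0.    0.56  0.78] grip 39.8
```

```bash
python3 -m inch '[[40,[25,-1.5,-3],[0,0,0]],[40,[25,0,0],[0,0,0]],[40,[15,0,0],[0,0,0]],[40,[8,0,0],[0,0,0]]]'; python3 - <<'E'
from h import *
go(.4235,.0188,.003,-57)
E
```

```text
time: 57.0
position: [0.4305, 0.0178, 0.0146]
tool_rot: [0.685, 0.193, -0.674, 0.198]
ft_force: [0.3, -0.1, 0.3]
grip_width: 0.04
alt 0 TURN [-0.9 -0.7 -0.7] then SHIFT [11.6 -4.7  5.4]
alt 180 TURN [179.1  -1.1   1.1] then SHIFT [11.6  4.7 -5.4]
t 57.0 pos [0.4305 0.0178 0.0146] q [-0.22  0.69  2.08 -0.    0.35  0.79] grip 40.0
```

```bash
python3 -m inch '[[40,[5,-4.5,5],[0,-0.7,-0.7]],[30,[5,0,0],[0,0,0]],[0,[1,0,0],[0,0,0]],[0,[0,0,0],[0,0,0]],[0,[0,0,0],[0,0,0]],[0,[0,0,0],[0,0,0]],[0,[0,0,0],[0,0,0]],[0,[0,0,0],[0,0,0]]]';python3 - <<'E'
from h import *
go(.4235,.0188,.003,-57)
E
python3 -m inch '[[0,[-15,0,0],[0,0,0]],[0,[-45,0,0],[0,0,0]],[0,[-45,0,0],[8,0,0]],[0,[-45,0,0],[8,0,0]],[0,[-10,0,0],[8,0,0]],[0,[0,0,0],[0,0,0]]]'; python3 - <<'E'
from h import *
go(.695,-.0505,.17,-82.2)
E
```

```text
time: 58.0
position: [0.4255, 0.0187, 0.005]
tool_rot: [0.681, 0.195, -0.679, 0.196]
ft_force: [0.0, -0.4, -0.8]
grip_width: 0.0107
alt 0 TURN [-0.9 -0.1 -0.1] then SHIFT [ 2.  -1.2  1.6]
alt 180 TURN [179.1  -0.2   0.2] then SHIFT [ 2.   1.2 -1.6]
t 58.0 pos [0.4255 0.0187 0.005 ] q [-0.22  0.72  2.08  0.    0.34  0.79] grip 10.7
time: 58.75
position: [0.4243, 0.0188, 0.1692]
tool_rot: [0.706, 0.045, -0.705, 0.046]
ft_force: [0.8, 0.4, -0.6]
grip_width: 0.011
alt 0 TURN [-0.4 -0.1 -0. ] then SHIFT [  -0.8  105.4 -258.7]
alt 180 TURN [ 1.796e+02 -0.000e+00  1.000e-01] then SHIFT [  -0.8 -105.4  258.7]
t 58.75 pos [0.4243 0.0188 0.1692] q [-0.22  0.35  1.97  0.    0.81  1.22] grip 11.0
```

```bash
python3 -m inch '[[0,[0,21,-51],[0,0,0]],[0,[0,21,-51],[0,0,0]],[0,[0,21,-51],[0,0,0]],[0,[0,21,-51],[0,0,0]],[0,[0,18,-48],[0,0,0]],[0,[10,0,0],[0,0,0]],[0,[20,0,0],[0,0,0]],[0,[15,0,0],[0,0,0]],[0,[0,0,0],[0,0,0]],[0,[0,0,0],[0,0,0]]]'; python3 - <<'E'
from h import *
go(.697,-.0505,.0735,-82.2)
im=snap('wrist','w14.png'); plates(im,imaging.camera_params('wrist'))
for d in imaging.cut_out('wrist','bolt_s1_mid')[:3]: print(round(d['confidence'],2),np.round(d['box']))
for r in range(140,224,2): print(r,im[r,244:270:3].sum(1)//3, (im[r,256]).tolist())
E
```

```text
time: 60.0
position: [0.6809, -0.047, 0.1049]
tool_rot: [-0.695, -0.056, 0.715, -0.05]
ft_force: [-0.3, -0.5, -0.5]
grip_width: 0.0105
alt 0 TURN [0.8 1.6 0.6] then SHIFT [ 31.4   5.6 -15.5]
alt 180 TURN [-179.2   -1.     2.5] then SHIFT [31.4 -5.6 15.5]
t 60.0 pos [ 0.6809 -0.047   0.1049] q [-0.23  0.75  1.35 -0.    1.08  1.19] grip 10.5
plate ctr 703.5 -164.5 size 67 52 long axis 80.3 px [452. 198.]
plate ctr 706.8 -49.3 size 85 66 long axis 7.9 px [263. 165.]
plate ctr 690.8 63.7 size 105 67 long axis -7.5 px [ 70. 159.]
0.73 [256. 243.  26.  90.]
140 [233 233 233 233 233 233 233 233 233] [232, 233, 235]
142 [233 233 233 233 233 233 233 233 233] [232, 233, 235]
144 [233 233 233 233 233 233 233 233 232] [232, 233, 235]
146 [197 219 221 226 226 226 226 229 233] [224, 227, 229]
148 [149 189 189 187 189 189 189 131 108] [178, 192, 197]
150 [149 188 187 187 189 189 189 128 139] [178, 193, 197]
152 [130 137 188 186 189 189 189 130 143] [179, 193, 197]
154 [126 125 188 187 188 189 188 133 143] [178, 191, 196]
156 [127 126 126 128 137 138 189 135 144] [130, 140, 143]
158 [128 127 125 126
[... 1178 characters left out ...]
11] [77, 75, 77]
200 [ 85  90  79  76  76  77  94 104 102] [77, 76, 77]
202 [ 87 124 133 142 145 139 131 107  97] [147, 143, 145]
204 [ 56  79 102 118 110 112  75  60 128] [111, 109, 112]
206 [ 89  79  71  76  74  71  84 106 125] [72, 74, 78]
208 [ 81 124 136 145 145 141 130 107 124] [147, 143, 145]
210 [ 55  70  95 111 110 106  75  60 124] [111, 109, 111]
212 [ 88  87  70  75  74  70  93 105 125] [72, 74, 78]
214 [ 77 125 136 145 145 140 130 104 126] [148, 143, 146]
216 [ 57  73  90 111 110  92  73  55 125] [111, 109, 111]
218 [ 88 100  80  76  74  75  93 105 125] [72, 74, 77]
220 [ 66 125 137 147 146 140 129 102  68] [148, 145, 146]
222 [ 54  67  94  95 110  87  71  55  25] [111, 109, 112]
```

```bash
python3 - <<'E'
from h import *
z=get_obs()['position'][2]
head((255,196.8),z+.004-.006,45); head((255,201.5),z+.004+.006,45)
E
```

```text
head y 1.2 z -21.1  mid_z 1.4
head y 1.2 z -22.4  mid_z 0.1
```

```bash
python3 -m inch '[[0,[3,5,-14],[0.8,1.6,0.6]],[0,[6,0,-1],[0,0,0]],[0,[5,0,0],[0,0,0]],[0,[0,0,0],[0,0,0]]]'; python3 - <<'E'
from h import *
go(.6977,-.0492,.0735,-82.2)
E
```

```text
time: 60.6
position: [0.699, -0.0502, 0.0918]
tool_rot: [0.708, 0.047, -0.703, 0.048]
ft_force: [0.3, 0.3, -0.8]
grip_width: 0.0106
alt 0 TURN [-0.1 -0.3 -0.1] then SHIFT [18.3 -1.2  1.2]
alt 180 TURN [179.9  -0.2   0.5] then SHIFT [18.3  1.2 -1.2]
t 60.6 pos [ 0.699  -0.0502  0.0918] q [-0.23  0.77  1.33  0.    1.03  1.2 ] grip 10.6
```

```bash
python3 -m inch '[[0,[7,-1,1],[0,0,0]],[0,[6,0,0],[0,0,0]],[0,[4,0,0],[0,0,0]],[0,[1,0,0],[0,0,0]]]'; python3 - <<'E'
from h import *
go(.6977,-.0492,.0735,-82.2)
E
```

```text
time: 61.1
position: [0.6975, -0.0492, 0.0722]
tool_rot: [0.707, 0.047, -0.704, 0.048]
ft_force: [-0.2, 0.0, -0.1]
grip_width: 0.0107
alt 0 TURN [-0.1 -0.3 -0.1] then SHIFT [-1.3  0.  -0.2]
alt 180 TURN [ 1.799e+02 -1.000e-01  5.000e-01] then SHIFT [-1.3 -0.   0.2]
t 61.1 pos [ 0.6975 -0.0492  0.0722] q [-0.23  0.8   1.34  0.    1.    1.21] grip 10.7
```

```bash
python3 -m inch '[[40,[-1,0,0],[0,0,0]],[40,[0,0,0],[0,0,0]],[40,[0,0,0],[0,0,0]],[40,[0,0,0],[0,0,0]],[40,[-40,0,0],[0,0,0]],[40,[-40,0,0],[-10,0,0]],[40,[-40,0,0],[-10,0,0]],[40,[-10,0,0],[-10,0,0]],[40,[0,0,0],[-10,0,0]],[40,[0,0,0],[-10,0,0]],[40,[0,0,0],[-8,0,0]],[40,[0,0,0],[0,0,0]]]'; python3 - <<'E'
from h import *
go(.431,-.341,.06,-24.5)
for m in('scene','side'): show(m,snap(m,m+'10.png'))
E
```

```text
time: 62.6
position: [0.6975, -0.0493, 0.2099]
tool_rot: [0.59, 0.391, -0.585, 0.396]
ft_force: [-0.3, -0.5, 0.2]
grip_width: 0.04
alt 0 TURN [ 2.1 -0.1 -0.5] then SHIFT [ 149.9 -121.6  376. ]
alt 180 TURN [-177.9    0.8   -0.2] then SHIFT [ 149.9  121.6 -376. ]
t 62.6 pos [ 0.6975 -0.0493  0.2099] q [-0.23  0.64  1.25  0.    1.24  0.16] grip 40.0
scene [ 0.611 -0.506] tipdir -2 L 95 w 9 px [144. 164.]
scene [0.648 0.653] tipdir -125 L 73 w 31 px [452. 373.]
side [ 0.542 -0.343] tipdir -121 L 65 w 47 px [308. 308.]
side [ 0.431 -0.339] tipdir 66 L 50 w 20 px [256. 322.]
side [ 0.619 -0.5  ] tipdir 177 L 92 w 7 px [384. 371.]
```

```bash
python3 -m inch '[[40,[0,-15,48],[2.1,0,0]],[40,[0,-15,48],[0,0,0]],[40,[0,-15,48],[0,0,0]],[40,[0,-15,48],[0,0,0]],[40,[0,-15,48],[0,0,0]],[40,[0,-15,48],[0,0,0]],[40,[0,-15,48],[0,0,0]],[40,[0,-12,38],[0,0,0]],[40,[0,0,0],[0,0,0]],[40,[0,0,0],[0,0,0]]]'; python3 - <<'E'
from h import *
go(.431,-.341,.05,-24.5)
E
```

```text
time: 63.95
position: [0.4299, -0.3495, 0.2082]
tool_rot: [0.602, 0.373, -0.595, 0.381]
ft_force: [-0.6, 0.0, -0.9]
grip_width: 0.0401
alt 0 TURN [-1.1 -0.1 -0.9] then SHIFT [158.2  -2.5  -8.2]
alt 180 TURN [ 1.789e+02 -1.400e+00  1.000e-01] then SHIFT [158.2   2.5   8.2]
t 63.95 pos [ 0.4299 -0.3495  0.2082] q [-0.89  0.44  1.64  0.01  1.04 -0.45] grip 40.1
```

```bash
python3 -m inch '[[40,[30,-2.5,-8],[-1.1,0,-0.9]],[40,[40,0,0],[0,0,0]],[40,[40,0,0],[0,0,0]],[40,[30,0,0],[0,0,0]],[40,[10,0,0],[0,0,0]],[40,[0,0,0],[0,0,0]]]'; python3 - <<'E'
from h import *
go(.431,-.341,.003,-24.5)
E
```

```text
time: 64.7
position: [0.4396, -0.3372, 0.0562]
tool_rot: [0.595, 0.383, -0.592, 0.387]
ft_force: [-0.4, -0.4, -0.5]
grip_width: 0.0399
alt 0 TURN [ 0.4 -0.  -0.4] then SHIFT [53.2 -6.2  7. ]
alt 180 TURN [-179.6    0.6   -0. ] then SHIFT [53.2  6.2 -7. ]
t 64.7 pos [ 0.4396 -0.3372  0.0562] q [-0.86  0.68  1.75  0.    0.71 -0.44] grip 39.9
```

```bash
python3 -m inch '[[40,[12,-6,7],[0,0,0]],[40,[18,-1,1],[0,0,0]],[40,[10,0,0],[0,0,0]],[40,[4,0,0],[0,0,0]]]'; python3 - <<'E'
from h import *
go(.431,-.341,.003,-24.5)
E
```

```text
time: 65.2
position: [0.4315, -0.3446, 0.014]
tool_rot: [0.595, 0.38, -0.592, 0.39]
ft_force: [-0.3, -0.2, 0.4]
grip_width: 0.04
alt 0 TURN [ 0.5  0.2 -0.8] then SHIFT [11.  -2.  -3.1]
alt 180 TURN [-179.5    1.3    0.3] then SHIFT [11.   2.   3.1]
t 65.2 pos [ 0.4315 -0.3446  0.014 ] q [-0.88  0.75  1.77  0.    0.61 -0.46] grip 40.0
```

```bash
python3 -m inch '[[40,[5,-2,-3],[0,0,-0.8]],[30,[5,0,0],[0,0,0]],[0,[1,0,0],[0,0,0]],[0,[0,0,0],[0,0,0]],[0,[0,0,0],[0,0,0]],[0,[0,0,0],[0,0,0]],[0,[0,0,0],[0,0,0]],[0,[0,0,0],[0,0,0]]]';python3 - <<'E'
from h import *
go(.431,-.341,.003,-24.5)
E
python3 -m inch '[[0,[-15,0,0],[0,0,0]],[0,[-45,0,0],[0,0,0]],[0,[-45,0,0],[0,0,0]],[0,[-45,0,0],[10,0,0]],[0,[-10,0,0],[10,0,0]],[0,[0,0,0],[10,0,0]],[0,[0,0,0],[10,0,0]],[0,[0,0,0],[10,0,0]],[0,[0,0,0],[8,0,0]],[0,[0,0,0],[0,0,0]]]'; python3 - <<'E'
from h import *
go(.69,-.0505,.17,-82.2)
E
```

```text
time: 66.2
position: [0.4315, -0.3415, 0.0033]
tool_rot: [-0.592, -0.384, 0.594, -0.386]
ft_force: [-0.0, 0.2, -0.5]
grip_width: 0.0104
alt 0 TURN [ 0.5  0.3 -0.1] then SHIFT [ 0.3 -0.7 -0.3]
alt 180 TURN [-1.795e+02  1.000e-01  4.000e-01] then SHIFT [0.3 0.7 0.3]
t 66.2 pos [ 0.4315 -0.3415  0.0033] q [-0.87  0.77  1.77 -0.01  0.6  -0.45] grip 10.4
time: 67.45
position: [0.4316, -0.3405, 0.1787]
tool_rot: [0.708, 0.034, -0.704, 0.042]
ft_force: [0.2, 0.1, -0.6]
grip_width: 0.0107
alt 0 TURN [-1.7 -0.2 -0.7] then SHIFT [   8.7 -252.3 -295.3]
alt 180 TURN [178.3  -1.1   0.3] then SHIFT [  8.7 252.3 295.3]
t 67.45 pos [ 0.4316 -0.3405  0.1787] q [-0.87  0.48  1.68 -0.    0.97  0.6 ] grip 10.7
```

```bash
python3 -m inch '[[0,[0,-36,-42],[-1.7,0,-0.7]],[0,[0,-36,-42],[0,0,0]],[0,[0,-36,-42],[0,0,0]],[0,[0,-36,-42],[0,0,0]],[0,[0,-36,-42],[0,0,0]],[0,[0,-36,-42],[0,0,0]],[0,[0,-34,-40],[0,0,0]],[0,[10,0,0],[0,0,0]],[0,[25,0,0],[0,0,0]],[0,[20,0,0],[0,0,0]],[0,[0,0,0],[0,0,0]],[0,[0,0,0],[0,0,0]]]'; python3 - <<'E'
from h import *
go(.697,-.0505,.0735,-82.2)
im=snap('wrist','w15.png'); plates(im,imaging.camera_params('wrist'))
for d in imaging.cut_out('wrist','bolt_s1_mid')[:3]: print(round(d['confidence'],2),np.round(d['box']))
for r in range(172,222,1): print(r,im[r,238:275:3].sum(1)//3)
E
```

```text
time: 68.95
position: [0.6922, -0.047, 0.1282]
tool_rot: [0.707, 0.055, -0.702, 0.059]
ft_force: [0.8, 0.3, -0.1]
grip_width: 0.0102
alt 0 TURN [ 1.5 -0.4 -0.3] then SHIFT [54.7  4.1 -4.3]
alt 180 TURN [-178.5    0.5   -0.5] then SHIFT [54.7 -4.1  4.3]
t 68.95 pos [ 0.6922 -0.047   0.1282] q [-0.23  0.72  1.33 -0.    1.08  1.18] grip 10.2
plate ctr 704.4 -164.7 size 66 50 long axis 80.2 px [426. 204.]
plate ctr 707.8 -49.2 size 82 66 long axis 7.4 px [259. 175.]
plate ctr 690.8 63.5 size 105 67 long axis -7.6 px [ 87. 170.]
0.61 [241. 177.   9.  35.]
0.21 [263. 176.  99. 126.]
172 [150 133 103 125 126 126 126 125 125 114 119 149 150]
173 [150 132 101 125 125 126 126 126 126 123 121 148 150]
174 [149 131  98 125 125 125 125 125 125 127 126 149 151]
175 [148 128  99 125 125 125 126 125 126 126 110 141 151]
176 [147 127 100 125 125 125 125 125 126 126 109 137 150]
177 [147 126  97 125 125 125 125 125 126 123 110 138 150]
178 [154 124  99 125 126 126 126 125 127 120 112 139 150]
179 [138 122 104 125 126 126 126 126 127 117 114 140 149]
180 [134 120 103 125 127 127 126 126 127 117 116 142
[... 1683 characters left out ...]
 91]
210 [126 125  54  91 138 146 150 141 124  65 107 122  90]
211 [125 125  55  68  80  96  98  78  77  57  86  82  99]
212 [125 126  81  64  68  77  77  69  65  66  88  81 121]
213 [125 126  88 113  96  91  81  86 100 109 133 115 124]
214 [126 125  79 122 133 140 143 135 130 114 107 124 124]
215 [125 126  59 123 138 146 149 141 132 106  99 124 124]
216 [127 125  55  85 138 146 149 141 123  63  99 125 123]
217 [126 125  58  67  79  95  98  77  77  58 109 124 123]
218 [126 125  82  64  68  77  78  69  66  74 124 123 117]
219 [126 125  88 114  96  91  80  86 100 108 125 124 112]
220 [ 69  68  89 123 134 140 141 133 128 112  68  68  62]
221 [ 32  31  89 123 138 146 148 139 131 112  30  30  31]
```

```bash
python3 - <<'E'
from h import *
z=get_obs()['position'][2]
head((255.3,191),z+.004-.006,45); head((255.3,195.5),z+.004+.006,45)
E
```

```text
head y 1.3 z -24.0  mid_z -1.5
head y 1.3 z -25.2  mid_z -2.7
```

```bash
python3 -m inch '[[0,[10,3,-2],[1.5,-0.4,-0.3]],[0,[15,0,0],[0,0,0]],[0,[10,0,0],[0,0,0]],[0,[0,0,0],[0,0,0]]]'; python3 - <<'E'
from h import *
go(.6948,-.0495,.0735,-82.2)
E
```

```text
time: 69.55
position: [0.6954, -0.0504, 0.092]
tool_rot: [0.706, 0.047, -0.705, 0.047]
ft_force: [0.4, -0.8, -0.7]
grip_width: 0.0105
alt 0 TURN [-0.1 -0.  -0. ] then SHIFT [18.5 -1.   0.5]
alt 180 TURN [ 1.799e+02 -1.000e-01  0.000e+00] then SHIFT [18.5  1.  -0.5]
t 69.55 pos [ 0.6954 -0.0504  0.092 ] q [-0.23  0.77  1.34 -0.    1.03  1.21] grip 10.5
```

```bash
python3 -m inch '[[0,[7,-1,0.5],[0,0,0]],[0,[6,0,0],[0,0,0]],[0,[4,0,0],[0,0,0]],[0,[0.5,0,0],[0,0,0]]]'; python3 - <<'E'
from h import *
go(.6948,-.0495,.0735,-82.2)
E
```

```text
time: 70.05
position: [0.695, -0.0492, 0.0734]
tool_rot: [0.706, 0.047, -0.705, 0.048]
ft_force: [-0.5, 0.4, 0.1]
grip_width: 0.0102
alt 0 TURN [-0.1 -0.  -0. ] then SHIFT [-0.1  0.3  0.2]
alt 180 TURN [ 1.799e+02 -1.000e-01  1.000e-01] then SHIFT [-0.1 -0.3 -0.2]
t 70.05 pos [ 0.695  -0.0492  0.0734] q [-0.23  0.79  1.35 -0.    1.    1.21] grip 10.2
```

Release, rise, and back off for a final view of all three boxes.

```bash
python3 -m inch '[[40,[0,0,0],[0,0,0]],[40,[0,0,0],[0,0,0]],[40,[0,0,0],[0,0,0]],[40,[0,0,0],[0,0,0]],[40,[-40,0,0],[0,0,0]],[40,[-50,0,0],[0,0,0]],[40,[-50,0,30],[0,0,0]],[40,[-20,0,40],[0,0,0]],[40,[0,0,30],[0,0,0]],[40,[0,0,0],[0,0,0]],[40,[0,0,0],[0,0,0]]]'; python3 - <<'E'
from h import *
im=snap('wrist','w16.png'); p=imaging.camera_params('wrist');plates(im,p)
for m in('scene','side'): show(m,snap(m,m+'11.png'))
for d in imaging.tip_of('scene','ejector_tab')[:1]: print(d,ray(imaging.camera_params('scene'),d['pixel'],.029))
A=cv2.resize(cv2.imread('pics/w16.png')[:225],(800,352)); B=cv2.resize(cv2.imread('pics/scene11.png')[140:260,150:415],(530,240))
C=np.zeros((600,800,3),np.uint8);C[:352]=A;C[355:595,:530]=B
D=cv2.resize(cv2.imread('pics/side11.png')[140:260,265:397],(265,240));C[355:595,533:798]=D
cv2.imwrite('pics/final.png',C)
E
```

```text
time: 71.42
position: [0.5957, -0.0633, 0.2403]
tool_rot: [0.708, 0.046, -0.703, 0.049]
ft_force: [-0.3, -0.1, -0.1]
grip_width: 0.0396
plate ctr 544.4 -86.3 size 50 49 long axis -82.4 px [269. 219.]
plate ctr 686.0 -263.9 size 78 77 long axis 18.9 px [471. 105.]
plate ctr 677.8 -159.6 size 104 67 long axis -9.7 px [365.  96.]
plate ctr 696.8 -50.5 size 103 66 long axis 7.7 px [255.  61.]
plate ctr 690.8 63.3 size 104 66 long axis -7.5 px [134.  54.]
scene [ 0.611 -0.506] tipdir -2 L 95 w 9 px [144. 164.]
scene [ 0.532 -0.359] tipdir 53 L 76 w 45 px [188. 169.]
scene [0.648 0.653] tipdir -125 L 73 w 31 px [452. 373.]
side [ 0.542 -0.342] tipdir -122 L 65 w 46 px [308. 308.]
side [ 0.619 -0.5  ] tipdir 177 L 92 w 7 px [384. 371.]
{'pixel': [381.2, 268.6], 'confidence': 0.62} [0.50532519 0.3889382  0.029     ]
```

View pics/final.png

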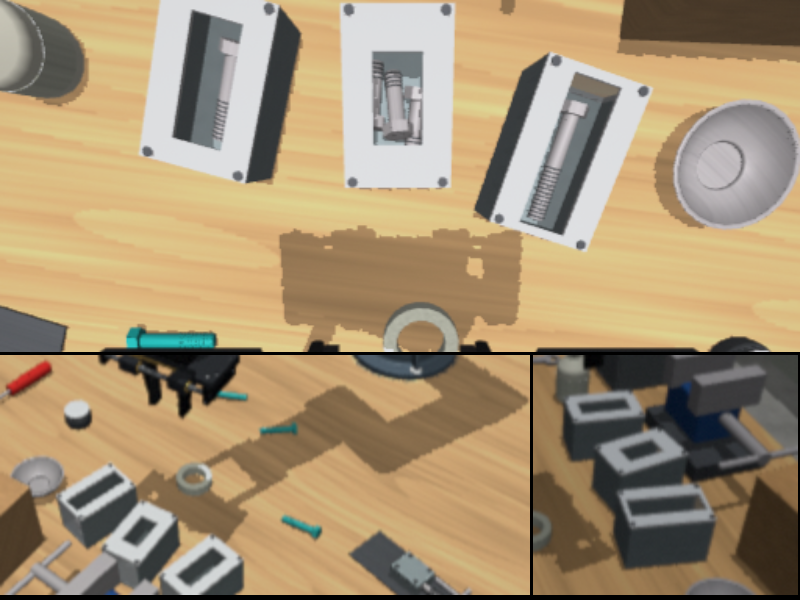

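```bash
python3 -c "
from rig import robot,get_obs
print(get_obs()['ft_force']);print(robot.hand_in())"
```

```text
[-0.18156782 -0.37717158  0.00531523]
the job is handed in; nothing more can be done
None
```

The job is handed in: I pushed the ejector slide to its stop, and dropped the ejected bolt and all six loose bolts into their gauge boxes. That is three short, two medium and two long, in about 71 s of the 210 s. The hand-in gives no verdict.

- **Ejector:** I pushed until the force reached about 25 N and the slide stopped moving. The bolt then lay clear of the tunnel, and later pictures show the tab back at rest.
- **Disturbances:** The first grasp of the ejected bolt missed because I lifted before the fingers had closed; a second try held it. One long bolt was knocked about 37 mm aside, so I measured it again before picking it up.
- **Last checks:** No steel bolts were left on the bench in the scene and side cameras. The final wrist picture shows three bolts in the short box, and one each in the medium and long boxes. The tape, tin, dish and screwdriver looked unmoved, though I did not measure any bystander after the last move.
- **Not confirmed in the last picture:** The other medium and long bolts are hidden under the plates. I saw the first bolt lying flat in each of those boxes before dropping the second, and each second bolt was still gripped over its slot when I let go.
- **Disagreement:** The fixed cameras and the wrist camera differed by up to about 5 mm on where a held bolt's middle was. I used the wrist reading, and nothing touched during the insertions.

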